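# Make up the job tray for a pair of spectacles

## Task

Make up the job tray for the rectangular spectacle frame: lay the folded frame, front up, in the tray's long bay, one of the two rectangular lenses flat with its block up in each of the two padded cups, and stand the small screw pot in the round well. Set each thing down gently instead of dropping it in, and leave the blocked round lens and the larger uncut blank where they lie.

Things in the scene. Friction and masses are not known exactly. Their poses are not given: they have to be found in the camera images.
- frame: Spectacle frame, loose: dark brown, rectangular empty rims, lying level on its folded temples, front up. Front 140 (x) x 42 mm (y), a bar 4.5 mm thick at z 18 to 22 mm. Grip it across y at the bridge (lower edge notched for the nose: 37 mm wide for 22 mm pads); below the front nothing stands out past its outline. 32 g. Origin: under the bridge's middle, at the underside. y to the brow, z up.
- lens_a: One of two alike rectangular lenses, loose: dark grey, 50 (x) x 34 (y) mm, corners rounded, 3 mm thick at the edge, 6 in the middle, lying flat, a steel block stuck on its centre: flange 21 mm across at z 6 to 11 mm, then a round stem 14 mm across at z 11 to 27 mm (the top), to be gripped. 30 g. Origin: centre of the underside, z up through the block.
- lens_b: One of two alike rectangular lenses, loose: dark grey, 50 (x) x 34 (y) mm, corners rounded, 3 mm thick at the edge, 6 in the middle, lying flat, a steel block stuck on its centre: flange 21 mm across at z 6 to 11 mm, then a round stem 14 mm across at z 11 to 27 mm (the top), to be gripped. 30 g. Origin: centre of the underside, z up through the block.
- screw_pot: Small screw pot, loose, upright: clear body with brass screws in it, ribbed brass cap; 34 mm across, 40 mm tall, the cap being the top 13 mm. 30 g. Origin: centre of its underside, z up.
- tray: Job tray, fixed: grey, 192 (x) x 240 (y) mm, outer walls 28 mm high, 3 mm thick; floor top at z 3 mm. A divider along y (at x 9.5 mm, up to z 18 mm) parts the long empty frame bay on the -x side (inside 101 x 234 mm, centre x -42.5, y 0 mm) from the row of three cups on the +x side (centres x 52, y -78, 0, 78 mm). Origin: centre of its underside, z up.
- cup_a: One of two alike lens cups seated in the tray (fixed): white open box 78 (x) x 76 (y) mm, 18 mm high, walls 2.5 mm, inside 73 x 71 mm, flat floor of dark foam. Origin: centre of its underside; floor at z 4 mm, rim at z 18 mm; axes parallel to the tray's. The three cups stand in a row in any order.
- cup_b: One of two alike lens cups seated in the tray (fixed): white open box 78 (x) x 76 (y) mm, 18 mm high, walls 2.5 mm, inside 73 x 71 mm, flat floor of dark foam. Origin: centre of its underside; floor at z 4 mm, rim at z 18 mm; axes parallel to the tray's. The three cups stand in a row in any order.
- cup_pot: Pot cup seated in the tray (fixed): white block 78 (x) x 76 (y) mm, 18 mm high, with one round well, 51 mm across and 14 mm deep, in the middle of its top. Origin: centre of its underside; well floor at z 4 mm, rim at z 18 mm; axes parallel to the tray's.
- lens_round: Look-alike that stays, loose: a round edged lens of another job, 44 mm across, dark grey, with the same steel block on it (top at 27 mm). Origin: centre of the underside, z up.
- lens_uncut: Look-alike that stays, loose: a round uncut lens blank, 65 mm across, dark grey, with the same steel block on it (top at 29 mm). Origin: centre of the underside, z up.
Mind the look-alikes: they are no part of the job. Leave any green look-alike of the lens_a alone. What is shaped like the lens_b but turquoise is not meant.

How it is judged (in metres and radians):
At the end, for the whole second after the job is handed in: Each padded cup holds one rectangular lens, flat, block up, within 23 mm of its centre; the pot stands in the round well (within 12 mm); the frame lies flat, front up, on the long bay's floor; the round lens and uncut blank are within 20 mm of their starts; all released and at rest ((((horizontal distance between lens_a and cup_a below 0.023 m and z of lens_a in the frame of cup_a between 0.001 and 0.008 m and angle between lens_a's own z axis and vertical below 0.12 rad) and (horizontal distance between lens_b and cup_b below 0.023 m and z of lens_b in the frame of cup_b between 0.001 and 0.008 m and angle between lens_b's own z axis and vertical below 0.12 rad)) or ((horizontal distance between lens_a and cup_b below 0.023 m and z of lens_a in the frame of cup_b between 0.001 and 0.008 m and angle between lens_a's own z axis and vertical below 0.12 rad) and (horizontal distance between lens_b and cup_a below 0.023 m and z of lens_b in the frame of cup_a between 0.001 and 0.008 m and angle between lens_b's own z axis and vertical below 0.12 rad))) and horizontal distance between screw_pot and cup_pot below 0.012 m and z of screw_pot in the frame of cup_pot between 0.001 and 0.008 m and angle between each of screw_pot, frame's own z axis and vertical below 0.12 rad and x of frame in the frame of tray between -0.075 and -0.01 m and y of frame in the frame of tray between -0.055 and 0.055 m and z of frame in the frame of tray between 0 and 0.009 m and distance of each of lens_round, lens_uncut from where it was at the start of the episode below 0.02 m and linear speed of each of lens_a, lens_b, screw_pot, frame below 0.02 m/s and angular speed of each of lens_a, lens_b, screw_pot, frame below 0.3 rad/s); the robot touches nothing.
It fails at once if the round lens or the uncut blank is moved more than 20 mm (distance of any of lens_round, lens_uncut from where it was at the start of the episode above 0.02 m).
It fails at once if one of the four things is dropped or thrown into the tray (it moves faster than 0.6 m/s, a fall of some 18 mm, while its underside is less than 30 mm above the tray's underside) ((x of lens_a in the frame of tray between -0.096 and 0.096 m and y of lens_a in the frame of tray between -0.12 and 0.12 m and z of lens_a in the frame of tray below 0.03 m and linear speed of lens_a above 0.6 m/s) or (x of lens_b in the frame of tray between -0.096 and 0.096 m and y of lens_b in the frame of tray between -0.12 and 0.12 m and z of lens_b in the frame of tray below 0.03 m and linear speed of lens_b above 0.6 m/s) or (x of screw_pot in the frame of tray between -0.096 and 0.096 m and y of screw_pot in the frame of tray between -0.12 and 0.12 m and z of screw_pot in the frame of tray below 0.03 m and linear speed of screw_pot above 0.6 m/s) or (x of frame in the frame of tray between -0.096 and 0.096 m and y of frame in the frame of tray between -0.12 and 0.12 m and z of frame in the frame of tray below 0.03 m and linear speed of frame above 0.6 m/s)).
It also fails if it takes over 102 s, if anything falls off the work surface, if the arm or the gripper's body presses on something with over 40 N, if the wrist force passes 120 N, or if a joint passes its speed limit or range.

## Robot

A 6-joint arm with a two-finger parallel gripper is mounted at the origin on the work surface. World frame = base frame: x ahead of the robot, y to its left, z up, the work surface at z = 0. Lengths are in mm, angles in rad, forces in N, time in s.
With the tool pointing down it reaches from about 200 to 875 mm from the base axis. Payload 3.4 kg.
Tool frame: the origin (TCP) lies at the very end of the fingers, on their centre line; the grasp point (between the pads) lies 19 mm behind it; y points along the fingers, x is the direction in which the jaws open and shut, and the axes are right-handed (so a half turn about y gives the same grasp; the last joint's range is limited). The gripper opens to 94 mm and grips with 3 to 60 N. Pads are 16 mm wide; open, the fingers measure 119 mm over their backs; the gripper's body (75 mm by 177 mm) begins 78 mm behind the grasp point.
Start: joints at [1.113, 0.276, 1.505, -0, 1.361, -0.121], TCP at [190.038, 542.725, 205.493] pointing down, gripper open.
Joint ranges: [-2.89, 2.89], [-0.75, 2.08], [0.22, 2.7], [-1.18, 4.32], [0.11, 2.71], [-2.7, 2.7]. Speed limits (rad/s): [2.57, 2.57, 3.14, 3.14, 3.14, 3.14].

## Interface

Orientations are given as a rotation vector (axis times angle).
In Python, from cell import status, viewer, order, nets gives the robot as it stands.
- The arm moves only by the tool servo_tool, never from a script. Its argument "steps" is one flat list of numbers, 4 for each row, row after row: the shift along the tool's x, y, z in mm, then the turn about the tool's y in rad. A call has 1 to 8 rows; each row shifts and turns the pose as measured when the row begins, along the tool's axes as they then stand; what a row does not reach is not made up. A row lasts 1/10 s, in which the tool goes at most 50 mm and 8.59 degrees, less where a joint would pass 70% of its speed; a pose out of reach is approached as far as the arm can. A call is refused whole if a number of a shift passes 50 or a number of a turn 0.15, either way. A call with a gripper value outside its range is refused whole. "grip" is the opening, from 0 (shut) to 1 (fully open), set as the call begins (left out, the last holds). The fingers move at their own pace and stop on an object; "newtons" is the grip in N (left out, the last holds). Time passes only in rows, so rows that do not move let the fingers close. It gives the time, the measured TCP pose, the force and the opening at its end, in the units of the state.
- status.get_state(): the state, without advancing time (a new reading comes with each control period).
- viewer.grab_frame(name): name is "scene" or "side" or "wrist"; returns (picture, depth): 420x560x3 uint8, red, green, blue; 420x560 float32, mm along the optical axis (not along the pixel's ray), 0 where there is no reading.
- viewer.camera_model(name): a dict with "fx", "fy", "cx", "cy" (pixels), "R" (3x3) and "t" (3): a world point X has camera coordinates R X + t. Camera axes: x right, y down, z forward; pixel columns grow to the right and rows downward; lengths in mm; the calibration is good to about 2 mm. A picture is of the moment at which its call begins: read the wrist's pose just before it. camera_model takes no time and is no camera call; for the wrist camera it gives the pose at the moment of the call.
- order.sign_off(): hands the job in, once; it reports no verdict.
Trained networks look in the newest picture that a camera, given by its name, has taken for a name from the list of things; names that differ only in an ending like _2 or _b are one class to them, and where a whole thing is asked for, a point or a joint stands for the part that bears it (a point fixed in the world has none). Each returns a list of dicts, best first, with "conf" (0 to 1); they miss things now and then, are a little off and sometimes report something else, mostly with a low value. They report only what shows in the picture. A call takes as long as a camera call. They do not tell look-alikes from the thing itself.
- nets.search_frame(camera, label): "pixel" ([column, row] in pixels, amid what is visible of it).
The state is a dict: "time": time; "q": joint angles; "dq": joint speeds; "joint_efforts": joint torques, N m; "tcp_pos": TCP position; "ee_rot": TCP orientation; "force": force on the tool from outside, world axes, zero at the start; "torque": the same for the moment, N m; "finger_gap": finger opening in mm.
Only numpy, scipy, OpenCV 4.12 (cv2) and the standard library are available. Lean on these libraries where they do the work, as an engineer would, in place of code of your own. Each camera call takes 0.05 s, during which the arm holds its last target. There are 200 camera calls.

## Working session

There is one attempt and no reset: what is moved stays moved. The work goes in short steps, Python scripts to look and compute and a tool call to move; the robot and the scene stay as the last step left them, time stands still between calls to the robot, and variables do not carry over. Pictures are saved under pics/ and viewed, about 12 in all and at most 16, crops included, and the job is handed in when it is done.

Besides the shell and the picture viewer there is one more tool, called after "Emit:" as name(argument=value, ...) on one line, values as JSON. servo_tool: Moves the arm, as the interface text tells. Its arguments: {"type":"object","properties":{"steps":{"type":"array","items":{"type":"number"}},"grip":{"type":"number"},"newtons":{"type":"number"}},"required":["steps"]}

```bash
mkdir -p pics; ls
cat > h.py <<'E'
import numpy as np,cv2
from scipy.spatial.transform import Rotation as Ro
from cell import status,viewer,order,nets
def grab(n,save=None):
    m=viewer.camera_model(n); p,d=viewer.grab_frame(n)
    if save: cv2.imwrite('pics/'+save,cv2.cvtColor(p,cv2.COLOR_RGB2BGR))
    return p,d,{k:np.array(v) for k,v in m.items()}
def world(d,m):
    v,u=np.indices(d.shape)
    c=np.stack([(u-m['cx'])/m['fx']*d,(v-m['cy'])/m['fy']*d,d],-1)
    w=(c-m['t'])@m['R']; w[d<=0]=np.nan; return w
E
python3 - <<'E'
from h import *
s=status.get_state();print(s)
for n in('scene','side','wrist'):
    p,d,m=grab(n,n+'0.png');np.savez('/tmp/'+n+'0.npz',p=p,d=d,**m)
    w=world(d,m)
    print(n,'cam',-m['R'].T@m['t'],m['R'][2])
    for l in('frame','lens_a','screw_pot','cup_a','cup_pot','tray','lens_round','lens_uncut'):
        for r in nets.search_frame(n,l):
            u,v=map(int,r['pixel']);print(' ',l,u,v,round(r['conf'],2),np.round(w[v,u]))
E
python3 -c "
import cv2,numpy as np
a=[cv2.imread('pics/%s0.png'%n) for n in('scene','side')]
cv2.imwrite('pics/both.png',cv2.resize(np.hstack(a),(800,300)))"
```

```text
pics
{'time': 0.0, 'q': array([ 1.11301798e+00,  2.76618600e-01,  1.50613302e+00, -2.63227636e-05,
        1.36069574e+00, -1.21029107e-01]), 'dq': array([ 0.00060373, -0.00078925, -0.00112913, -0.00014676, -0.00169436,
        0.0015782 ]), 'joint_efforts': array([-8.61825156e-04, -4.04588521e+01, -2.37231374e+01,  7.05491309e-02,
        3.44281399e-02, -1.50308138e-04]), 'tcp_pos': array([189.76690259, 542.17533725, 204.59133768]), 'ee_rot': array([-1.35082627, -0.95644411,  0.95912399]), 'force': array([-0.47132191,  0.19673118, -1.2298089 ]), 'torque': array([-0.02303334, -0.00727998,  0.02739061]), 'finger_gap': 93.95251161648446}
scene cam [ 865.61572221 -447.90888981  589.32122106] [-0.44963491  0.59682155 -0.66455435]
  frame 297 294 0.87 [ 655. -100.    0.]
  lens_a 125 272 0.72 [ 376. -260.   17.]
  lens_a 298 245 0.72 [596. -10.  13.]
  lens_a 244 257 0.69 [529. -98.  12.]
  lens_a 342 189 0.6 [581. 199.  10.]
  lens_a 180 260 0.54 [ 434. -177.   12.]
  screw_pot 128 311 0.95 [ 467. -315.   42.]
  cup_a 356 174 0.76 [579. 272.   8.]
  cup_a 341 191 0.74 [581. 194.   7.]
 
[... 253 characters left out ...]
081] [ 0.33023454  0.77510222 -0.5386666 ]
  frame 369 244 0.62 [ 668. -102.   23.]
  lens_a 269 303 0.85 [ 425. -172.   12.]
  lens_a 297 262 0.73 [520. -84.   9.]
  lens_a 256 348 0.67 [ 366. -259.   12.]
  lens_a 313 234 0.49 [591. -12.   9.]
  screw_pot 323 350 0.57 [ 447. -325.   41.]
  cup_a 264 169 0.97 [604. 284.  10.]
  cup_a 276 185 0.83 [599. 197.  12.]
  cup_pot 285 202 0.61 [590. 124.   9.]
  tray 240 198 0.81 [504. 187.   3.]
  tray 261 169 0.38 [597. 286.  11.]
  lens_round 328 312 0.92 [ 507. -232.   14.]
  lens_round 271 183 0.5 [593. 214.  10.]
  lens_uncut 248 257 0.75 [439. -34.   9.]
wrist cam [122.75002953 567.07916126 385.55693211] [ 0.23137214 -0.08055482 -0.96952455]
```

View pics/scene0.png

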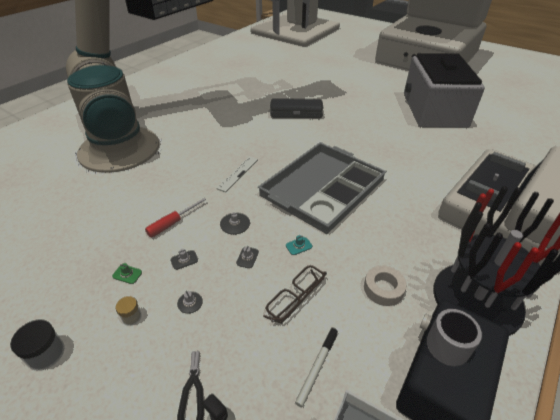

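View pics/wrist0.png

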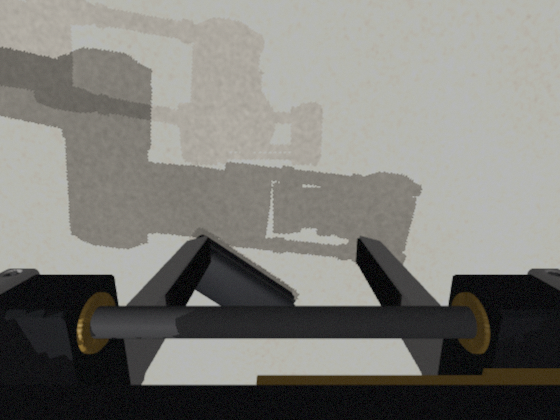

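The picture shows these lens look-alikes: green (127,272), grey (184,259), grey (247,257) and turquoise (299,244). The round lens is at (190,301) and the uncut blank at (235,222). I choose the grey pair, (184,259) and (247,257). The pot is at (128,310), the frame at (296,292), and the tray at (322,185) with its well at the near end (322,208). Next I'll build a top-down map to measure from.

```bash
cat >> h.py <<'E'
def ortho(ws,ps,x0,x1,y0,y1,s=1.0,zmax=120):
    # rows: x decreasing downwards ; cols: y decreasing to right
    H=int((x1-x0)*s);W=int((y1-y0)*s)
    z=np.full((H,W),-50.);c=np.zeros((H,W,3),np.uint8)
    for w,p in zip(ws,ps):
        f=w.reshape(-1,3);q=p.reshape(-1,3)
        k=np.isfinite(f[:,0])&(f[:,2]<zmax)&(f[:,0]>x0)&(f[:,0]<x1)&(f[:,1]>y0)&(f[:,1]<y1)
        f=f[k];q=q[k];o=np.argsort(f[:,2]);f=f[o];q=q[o]
        r=((x1-f[:,0])*s).astype(int).clip(0,H-1);cc=((y1-f[:,1])*s).astype(int).clip(0,W-1)
        n=f[:,2]>z[r,cc]; z[r[n],cc[n]]=f[n,2]; c[r[n],cc[n]]=q[n]
    return z,c
E
python3 - <<'E'
from h import *
W=[];P=[]
for n in('scene','side'):
    a=np.load(f'/tmp/{n}0.npz');m={k:a[k] for k in('fx','fy','cx','cy','R','t')}
    W.append(world(a['d'],m));P.append(a['p'])
    w=W[-1];
    # table height
    k=(w[...,0]>350)&(w[...,0]<700)&(w[...,1]>-300)&(w[...,1]<0)&(abs(w[...,2])<6)
    print(n,'table z',np.median(w[k][:,2]),w[k][:,2].std())
    # tray walls z>22
    k=(w[...,0]>400)&(w[...,0]<720)&(w[...,1]>20)&(w[...,1]<380)&(w[...,2]>22)&(w[...,2]<34)
    pts=w[k][:,:2].astype(np.float32);print(len(pts),cv2.minAreaRect(pts))
    # blobs z>7
    for nm,c,r,zl in(('green',(376,-260),40,14),('lensA',(430,-175),45,14),('lensB',(525,-92),45,14),('turq',(594,-10),45,14),('round',(510,-234),45,14),('uncut',(447,-38),50,14),('pot',(460,-320),50,36),('frame',(660,-101),90,15)):
        k=(np.hypot(w[...,0]-c[0],w[...,1]-c[1])<r)&(w[...,2]>zl)&(w[...,2]<50)
        q=w[k]; 
        if len(q): print(nm,len(q),q.mean(0).round(1),'max',np.percentile(q[:,2],95).round(1),[np.round(t,1) for t in cv2.minAreaRect(q[:,:2].astype(np.float32))])
ims=[]
for w,p in zip(W,P):
    z,c=ortho([w],[p],330,740,-380,340,1)
    ims.append(c)
cv2.imwrite('pics/ortho.png',cv2.cvtColor(ims[0],cv2.COLOR_RGB2BGR))
cv2.imwrite('pics/ortho_s.png',cv2.cvtColor(ims[1],cv2.COLOR_RGB2BGR))
s=status.get_state();print(Ro.from_rotvec(s['ee_rot']).as_matrix().round(3))
E
```

```text
scene table z 1.0686668017253602 1.2705813425960335
1484 ((534.7686157226562, 184.89627075195312), (269.04119873046875, 199.30433654785156), 85.83369445800781)
green 80 [ 372.4 -257.    23.7] max 29.1 [array([ 371.3, -255. ]), array([16.3, 13.7]), np.float64(56.7)]
lensA 68 [ 433.8 -168.7   24. ] max 29.2 [array([ 432. , -167.5]), array([13.1, 13.4]), np.float64(5.8)]
lensB 69 [530.4 -90.4  23.9] max 29.3 [array([527.7, -90.7]), array([17.4, 14.5]), np.float64(81.4)]
turq 60 [594.7  -5.   24.3] max 29.2 [array([593.8,  -3.4]), array([12.4, 14.1]), np.float64(34.1)]
round 83 [ 513.5 -230.3   24.3] max 28.8 [array([ 512.1, -228.9]), array([13.5, 13.8]), np.float64(28.4)]
uncut 73 [448.  -32.9  23.2] max 30.8 [array([445.6, -31.5]), array([17.4, 19.2]), np.float64(3.6)]
pot 312 [ 453.5 -309.7   40.6] max 42.5 [array([ 452.4, -309.2]), array([34. , 33.4]), np.float64(17.5)]
frame 539 [ 659.5 -112.4   22. ] max 24.2 [array([ 657.2, -108.9]), array([139.6,  42.3]), np.float64(84.5)]
side table z 1.568965825821826 1.3363049745004634
1521 ((536.7317504882812, 186.66717529296875), (270.594299
[... 257 characters left out ...]
3.5)]
lensB 70 [527.4 -90.3  23.8] max 30.0 [array([527.8, -89.2]), array([17.6, 12.4]), np.float64(75.6)]
turq 61 [592.2  -4.7  22.8] max 29.6 [array([592.9,  -3.3]), array([15.9, 14.7]), np.float64(22.7)]
round 93 [ 510.2 -230.1   23.6] max 29.7 [array([ 509.3, -227.2]), array([14.6, 19.1]), np.float64(54.9)]
uncut 87 [445.7 -33.7  23.1] max 31.2 [array([446.1, -31.9]), array([17.6, 20.1]), np.float64(51.2)]
pot 343 [ 451.3 -309.9   40.7] max 42.6 [array([ 452.2, -308.3]), array([33.8, 34.2]), np.float64(53.3)]
frame 385 [ 658.8 -111.9   22.2] max 25.0 [array([ 665.4, -105.8]), array([111.4, 121.8]), np.float64(27.3)]
[[ 0.33   0.    -0.944]
 [ 0.944  0.     0.33 ]
 [ 0.    -1.    -0.   ]]
```

View pics/ortho.png

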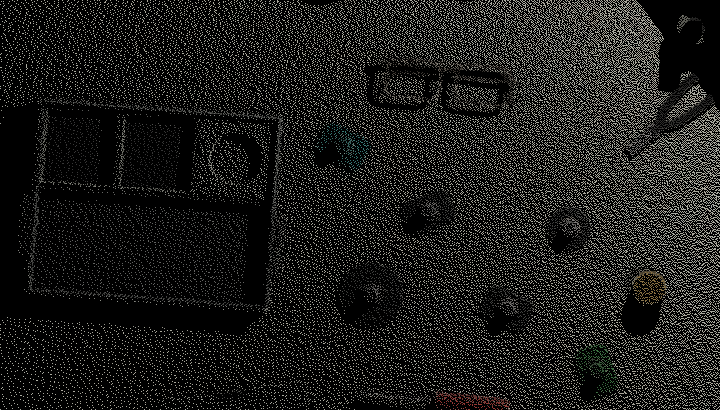

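```bash
cat > fit.py <<'E'
from h import *
from scipy.optimize import least_squares
T=[];
for n in('scene','side'):
    a=np.load(f'/tmp/{n}0.npz');m={k:a[k] for k in('fx','fy','cx','cy','R','t')}
    w=world(a['d'],m)
    k=(w[...,0]>400)&(w[...,0]<720)&(w[...,1]>20)&(w[...,1]<380)&(w[...,2]>26)&(w[...,2]<33)
    q=w[k][:,:2]
    def res(x):
        c,s=np.cos(x[2]),np.sin(x[2]);d=(q-x[:2])@np.array([[c,-s],[s,c]])
        a=np.abs(d)-[94.5,118.5]
        return np.where((a<=0).all(1),a.max(1),np.hypot(*np.maximum(a,0).T))
    r=least_squares(res,[535,186,-.08],loss='soft_l1',f_scale=2);print(n,len(q),r.x,np.median(abs(r.fun)))
    T.append(r.x)
    # well: white pixels of z<12 in the pot cup -> edge; frame fit
    k=(np.hypot(w[...,0]-657,w[...,1]+109)<85)&(w[...,2]>16)&(w[...,2]<27)
    g=w[k][:,:2]; g=g[(abs(g[:,0]-657)<35)]
    print('frame',len(g),cv2.minAreaRect(g.astype(np.float32)))
    ang=np.deg2rad(-5.5) if 0 else None
t=np.mean(T,0);c,s=np.cos(t[2]),np.sin(t[2])
for nm,p in(('bay',(-42.5,0)),('pot',(52,-78)),('mid',(52,0)),('far',(52,78))):
    print(nm,(t[:2]+[c*p[0]-s*p[1],s*p[0]+c*p[1]]).round(1))
E
python3 fit.py
python3 - <<'E'
import cv2,numpy as np
p=cv2.imread('pics/scene0.png')
a=cv2.resize(p[225:330,105:335],(800,365),interpolation=cv2.INTER_CUBIC)
b=cv2.resize(p[140:230,250:395],(380,235),interpolation=cv2.INTER_CUBIC)
o=np.zeros((600,800,3),np.uint8);o[:365]=a;o[365:,:380]=b;cv2.imwrite('pics/crop1.png',o)
E
```

```text
scene 932 [ 5.35760331e+02  1.84225251e+02 -7.19918485e-02] 2.0427945674034618
frame 522 ((657.2389526367188, -108.7266845703125), (139.21775817871094, 42.25678634643555), 84.5430908203125)
side 861 [ 5.35835063e+02  1.85056543e+02 -7.46069088e-02] 2.2371109537762663
frame 370 ((658.077880859375, -108.97258758544922), (138.6175079345703, 44.30814743041992), 84.41053771972656)
bay [493.4 187.8]
pot [581.9 103. ]
mid [587.7 180.8]
far [593.4 258.6]
```

View pics/crop1.png

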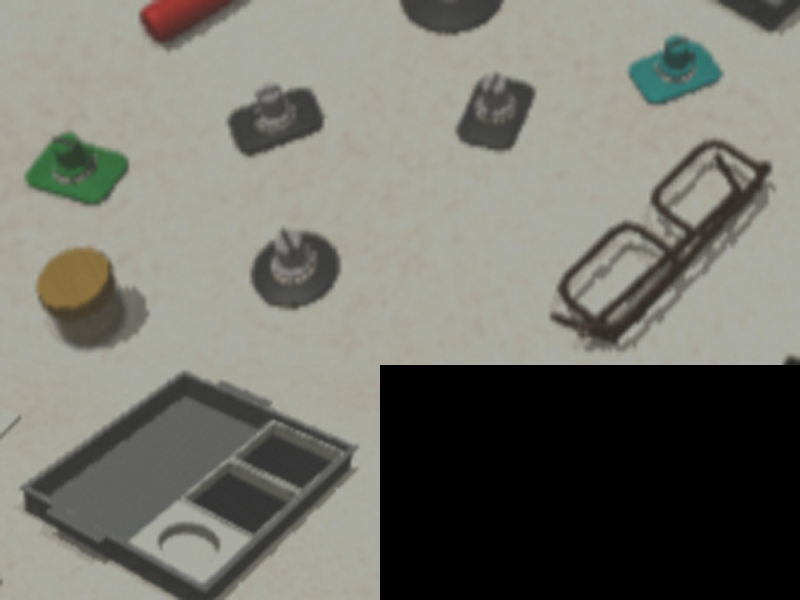

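The crop confirms the two grey rectangular lenses at scene pixels (184,259) and (247,257). The tray has two padded cups at +y and the well at -y, and the frame's brow faces +x.

```bash
cat > plan.py <<'E'
import sys
from h import *
# usage: plan.py x y z [yaw]
a=list(map(float,sys.argv[1:]));yaw=a[3] if len(a)>3 else -0.087
s=status.get_state();R=Ro.from_rotvec(s['ee_rot']).as_matrix();p=s['tcp_pos']
cy=np.arctan2(R[1,0],R[0,0]);dy=(yaw-cy+np.pi)%(2*np.pi)-np.pi
d=np.array(a[:3])-p;n=max(1,int(np.ceil(max(np.linalg.norm(d)/48,abs(dy)/.145))))
print('t %.1f'%s['time'],'pos',p.round(1),'yaw %.3f'%cy,'tooly',R[:,1].round(3),'gap %.1f'%s['finger_gap'],'F',s['force'].round(1),'rows',n)
for i in range(n):
    t=cy+dy*i/n;e=d/n
    print([round(float(v),1) for v in (np.cos(t)*e[0]+np.sin(t)*e[1],-e[2],-np.sin(t)*e[0]+np.cos(t)*e[1])]+[round(-dy/n,3)])
E
python3 plan.py 660 -109 130
```

```text
t 1.4 pos [190.  542.8 205.5] yaw 1.234 tooly [ 0.  0. -1.] gap 93.9 F [ 0.6 -0.1  0.1] rows 17
[-27.0, 4.4, -38.8, np.float64(0.078)]
[-24.0, 4.4, -40.7, np.float64(0.078)]
[-20.7, 4.4, -42.5, np.float64(0.078)]
[-17.4, 4.4, -44.0, np.float64(0.078)]
[-13.9, 4.4, -45.2, np.float64(0.078)]
[-10.3, 4.4, -46.1, np.float64(0.078)]
[-6.7, 4.4, -46.8, np.float64(0.078)]
[-3.1, 4.4, -47.2, np.float64(0.078)]
[0.6, 4.4, -47.3, np.float64(0.078)]
[4.3, 4.4, -47.1, np.float64(0.078)]
[7.9, 4.4, -46.6, np.float64(0.078)]
[11.5, 4.4, -45.8, np.float64(0.078)]
[15.0, 4.4, -44.8, np.float64(0.078)]
[18.4, 4.4, -43.5, np.float64(0.078)]
[21.8, 4.4, -42.0, np.float64(0.078)]
[25.0, 4.4, -40.1, np.float64(0.078)]
[28.0, 4.4, -38.1, np.float64(0.078)]
```

Emit:
servo_tool(steps=[-27,4,-39,0.078,-24,4,-41,0.078,-21,4,-42,0.078,-17,4,-44,0.078,-14,4,-45,0.078,-10,4,-46,0.078,-7,4,-47,0.078,-3,4,-47,0.078], grip=0.75)

```text
time: 2.15
tcp_pos: [414.1, 231.1, 172.5]
ee_rot: [-1.514, -0.473, 0.463]
force: [0.3, 0.4, -0.1]
finger_gap: 70.2
```

Emit:
servo_tool(steps=[1,4,-47,0.078,4,4,-47,0.078,8,4,-47,0.078,11,4,-46,0.078,15,4,-45,0.078,18,4,-43,0.078,22,4,-42,0.078,25,4,-40,0.078])

```text
time: 2.95
tcp_pos: [634.2, -96.2, 139.8]
ee_rot: [-1.561, 0.036, -0.052]
force: [0.6, 0.6, 0.7]
finger_gap: 70.7
```

```bash
python3 plan.py 660 -109 110
```

```text
t 3.0 pos [634.2 -96.2 139.8] yaw -0.056 tooly [ 0.01   0.009 -1.   ] gap 70.7 F [0.6 0.6 0.7] rows 1
[26.4, 29.8, -11.3, np.float64(0.031)]
```

Emit:
servo_tool(steps=[26,30,-11,0.04,0,0,0,0])

```text
time: 3.15
tcp_pos: [664.0, -116.0, 107.9]
ee_rot: [-1.562, 0.073, -0.092]
force: [-1.8, 0.1, 0.2]
finger_gap: 70.2
```

```bash
cat > wl.py <<'E'
import sys
from h import *
x,y,r,zl,zh=map(float,sys.argv[2:7])
p,d,m=grab('wrist',sys.argv[1]+'.png');w=world(d,m)
k=(np.hypot(w[...,0]-x,w[...,1]-y)<r)&(w[...,2]>zl)&(w[...,2]<zh);q=w[k]
print(len(q), q.mean(0).round(1) if len(q) else '', cv2.minAreaRect(q[:,:2].astype(np.float32)) if len(q) else '')
E
python3 wl.py frame1 657 -109 85 15 28; python3 plan.py 660 -109 40
```

```text
2072 [ 659.  -101.4   22. ] ((656.2770385742188, -105.4027099609375), (140.2482452392578, 41.36355209350586), 84.72534942626953)
t 3.2 pos [ 663.9 -115.6  110.6] yaw -0.104 tooly [ 0.015  0.006 -1.   ] gap 70.7 F [ 0.3 -0.1  1.2] rows 2
[-2.3, 35.3, 3.1, np.float64(-0.008)]
[-2.3, 35.3, 3.1, np.float64(-0.008)]
```

View pics/frame1.png

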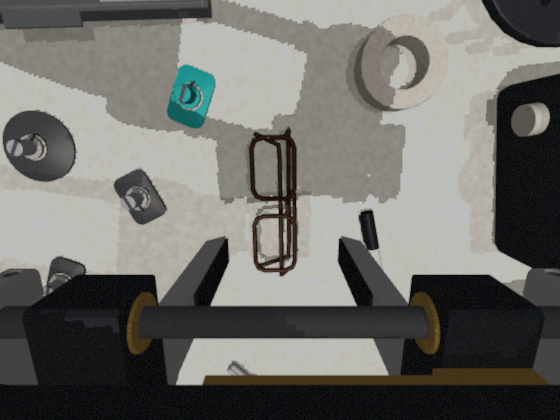

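Emit:
servo_tool(steps=[-3,35,5,-0.015,-1,25,2,0,0,0,0,0])

```text
time: 3.5
tcp_pos: [661.5, -105.9, 53.9]
ee_rot: [-1.564, 0.051, -0.082]
force: [-0.0, 0.8, 1.1]
finger_gap: 70.0
```

```bash
python3 wl.py frame2 657 -107 85 15 28; python3 plan.py 659 -107 5
```

```text
2774 [660.  -94.7  21.9] ((657.1550903320312, -101.5468978881836), (132.12548828125, 42.00685501098633), 84.85659790039062)
t 3.5 pos [ 662.6 -106.1   55.7] yaw -0.085 tooly [ 0.022  0.005 -1.   ] gap 70.3 F [-0.9 -0.5  0.4] rows 2
[-1.7, 25.4, -0.6, np.float64(0.001)]
[-1.7, 25.4, -0.6, np.float64(0.001)]
```

View pics/frame2.png

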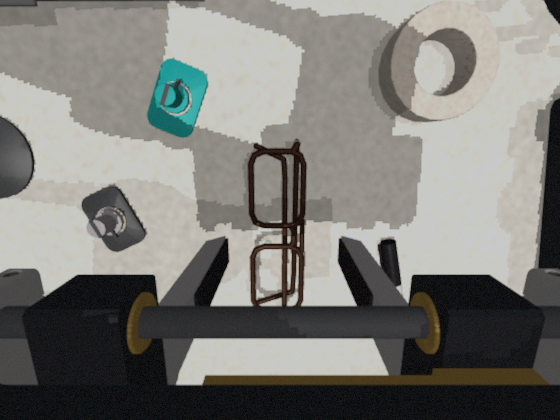

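Run:
```python
from h import *
p,d,m=grab('wrist');w=world(d,m)
for v in range(205,262,3):
    q=[(u,w[v,u]) for u in range(235,320) if 15<w[v,u,2]<28]
    if q: X=np.array([a[1] for a in q]);print(v,len(q),'y',X[:,1].mean().round(1),'x',X[:,0].min().round(1),X[:,0].max().round(1), 'u',q[0][0],q[-1][0])
```

```text
205 11 y -83.0 x 638.6 679.0 u 247 302
208 12 y -85.3 x 638.1 678.7 u 247 302
211 12 y -87.5 x 637.9 678.6 u 247 302
214 13 y -90.0 x 638.5 678.4 u 248 302
217 13 y -92.4 x 638.9 677.6 u 249 301
220 26 y -94.9 x 639.3 678.1 u 250 302
223 51 y -96.9 x 640.5 677.9 u 252 302
226 38 y -99.4 x 646.4 677.8 u 260 302
229 12 y -102.8 x 667.1 676.9 u 288 301
232 11 y -105.2 x 667.7 676.7 u 289 301
235 11 y -107.5 x 667.5 676.5 u 289 301
238 10 y -109.9 x 667.3 676.4 u 289 301
241 19 y -112.1 x 647.1 676.3 u 263 301
244 43 y -113.6 x 641.8 676.0 u 256 301
247 51 y -115.9 x 637.8 675.9 u 251 301
250 14 y -118.4 x 636.7 675.7 u 250 301
253 12 y -120.7 x 635.7 674.8 u 249 300
256 11 y -122.9 x 634.7 675.4 u 248 301
259 11 y -125.3 x 634.4 675.1 u 248 301
```

Emit:
servo_tool(steps=[-3,25,0,0,-1,22,0,0,0,3,0,0,0,0,0,0])

```text
time: 4.0
tcp_pos: [667.0, -105.9, 17.3]
ee_rot: [-1.569, 0.031, -0.097]
force: [0.2, 0.2, 0.4]
finger_gap: 70.6
```

```bash
python3 plan.py 659 -106.5 5
```

```text
t 4.0 pos [ 667.  -105.9   17.3] yaw -0.082 tooly [ 0.042 -0.001 -0.999] gap 70.6 F [0.2 0.2 0.4] rows 1
[-7.9, 12.3, -1.2, np.float64(0.005)]
```

Emit:
servo_tool(steps=[-4,2,0,0,0,0,0,0])

```text
time: 4.2
tcp_pos: [664.8, -105.8, 18.7]
ee_rot: [-1.57, 0.027, -0.1]
force: [-0.2, -0.3, -0.2]
finger_gap: 70.5
```

```bash
python3 -c "
from h import *;s=status.get_state();print(s['q'],s['dq'].round(3))"; python3 plan.py 659 -106.5 5
```

```text
[-0.26716754  0.53673626  1.57708193  0.01250411  0.98213063 -0.19280471] [ 0.001 -0.017 -0.03   0.001 -0.     0.001]
t 4.2 pos [ 664.8 -105.8   18.7] yaw -0.081 tooly [ 0.047 -0.002 -0.999] gap 70.5 F [-0.2 -0.3 -0.2] rows 1
[-5.7, 13.7, -1.2, np.float64(0.006)]
```

Emit:
servo_tool(steps=[0,0,0,0])

```text
time: 4.3
tcp_pos: [665.5, -106.0, 20.0]
ee_rot: [-1.57, 0.025, -0.102]
force: [-0.8, 0.3, 0.4]
finger_gap: 70.5
```

Emit:
servo_tool(steps=[0,0,0,0])

```text
time: 4.4
tcp_pos: [665.8, -106.1, 20.8]
ee_rot: [-1.57, 0.024, -0.103]
force: [0.3, 0.2, -0.2]
finger_gap: 70.9
```

Emit:
servo_tool(steps=[-6,8,0,0])

```text
time: 4.5
tcp_pos: [662.2, -106.2, 13.9]
ee_rot: [-1.571, 0.021, -0.106]
force: [0.7, 0.1, 0.4]
finger_gap: 70.4
```

Emit:
servo_tool(steps=[0,0,0,0])

```text
time: 4.6
tcp_pos: [660.1, -105.7, 12.5]
ee_rot: [-1.571, 0.024, -0.104]
force: [0.3, -0.1, 0.1]
finger_gap: 70.5
```

```bash
python3 plan.py 659 -106.5 5
```

```text
t 4.6 pos [ 660.1 -105.7   12.5] yaw -0.081 tooly [ 0.051 -0.003 -0.999] gap 70.5 F [ 0.3 -0.1  0.1] rows 1
[-1.0, 7.5, -0.8, np.float64(0.006)]
```

Run:
```python
from h import *
def pr():
    s=status.get_state();R=Ro.from_rotvec(s['ee_rot']).as_matrix();print(round(s['time'],2),s['tcp_pos'].round(1),R[:,1].round(4),s['dq'].round(3)[:5],s['q'].round(4)[:5])
pr()
for i in range(6): viewer.grab_frame('side');pr()
```

```text
4.6 [ 660.1 -105.7   12.5] [ 0.0507 -0.0031 -0.9987] [-0.001 -0.01  -0.038  0.004 -0.012] [-0.269   0.5355  1.5989  0.0128  0.9575]
4.65 [ 661.2 -106.    13.2] [ 0.0528 -0.0037 -0.9986] [ 0.001 -0.001 -0.023  0.003 -0.003] [-0.269   0.5353  1.5974  0.0128  0.9571]
4.7 [ 661.8 -106.1   13.5] [ 0.0537 -0.0039 -0.9986] [ 0.002 -0.001 -0.012  0.001  0.   ] [-0.2689  0.5352  1.5965  0.0129  0.9571]
4.75 [ 662.  -106.2   13.7] [ 0.054  -0.004  -0.9985] [-0.    -0.001 -0.007 -0.001  0.001] [-0.269   0.5352  1.5961  0.0128  0.9572]
4.8 [ 662.2 -106.2   13.8] [ 0.0543 -0.004  -0.9985] [ 0.    -0.001 -0.003  0.002  0.001] [-0.2689  0.5352  1.5957  0.0129  0.9573]
4.85 [ 662.3 -106.2   13.9] [ 0.0544 -0.0041 -0.9985] [ 0.001  0.001 -0.001  0.001  0.002] [-0.2688  0.5351  1.5956  0.0129  0.9573]
4.9 [ 662.3 -106.2   13.9] [ 0.0544 -0.004  -0.9985] [ 0.001 -0.001 -0.001  0.    -0.   ] [-0.2689  0.5351  1.5956  0.0129  0.9574]
```

Emit:
servo_tool(steps=[0,0,0,0])

```text
time: 5.0
tcp_pos: [662.5, -106.3, 13.9]
ee_rot: [-1.571, 0.021, -0.107]
force: [-0.3, 0.3, 0.1]
finger_gap: 70.4
```

Run:
```python
from h import *
def pr():
    s=status.get_state();R=Ro.from_rotvec(s['ee_rot']).as_matrix();print(round(s['time'],2),s['tcp_pos'].round(1),R[:,1].round(4),s['dq'].round(3)[:5],s['q'].round(4)[:5])
pr()
for i in range(4): viewer.grab_frame('side');pr()
```

```text
5.0 [ 662.5 -106.3   13.9] [ 0.0546 -0.0041 -0.9985] [-0.     0.003 -0.001  0.001 -0.001] [-0.2688  0.5352  1.5953  0.0129  0.9574]
5.05 [ 662.5 -106.3   13.9] [ 0.0546 -0.0041 -0.9985] [-0.    -0.     0.     0.     0.002] [-0.2689  0.5352  1.5953  0.0129  0.9573]
5.1 [ 662.4 -106.3   13.9] [ 0.0545 -0.0041 -0.9985] [ 0.001 -0.001  0.001  0.001  0.001] [-0.2688  0.5352  1.5954  0.0129  0.9574]
5.15 [ 662.4 -106.2   13.9] [ 0.0545 -0.0041 -0.9985] [-0.    -0.002  0.002 -0.001  0.001] [-0.2688  0.5351  1.5954  0.0129  0.9574]
5.2 [ 662.4 -106.2   13.9] [ 0.0545 -0.0041 -0.9985] [ 0.001 -0.001 -0.    -0.002 -0.001] [-0.2688  0.5351  1.5955  0.0129  0.9574]
```

Emit:
servo_tool(steps=[0,-40,0,0,0,-40,0,0])

```text
time: 5.4
tcp_pos: [653.6, -104.8, 88.7]
ee_rot: [-1.568, 0.032, -0.096]
force: [1.3, 0.1, 0.4]
finger_gap: 70.6
```

```bash
cat > hold.py <<'E'
from h import *
import sys
def pr():
    s=status.get_state();R=Ro.from_rotvec(s['ee_rot']).as_matrix();print(round(s['time'],2),s['tcp_pos'].round(1),R[:,1].round(4),'yaw',np.arctan2(R[1,0],R[0,0]).round(3),'gap %.1f'%s['finger_gap'],s['force'].round(1))
pr()
for i in range(int(sys.argv[1])): viewer.grab_frame('side')
pr()
E
python3 hold.py 4
```

```text
5.4 [ 653.6 -104.8   88.7] [ 4.070e-02 -3.000e-04 -9.992e-01] yaw -0.081 gap 70.6 [1.3 0.1 0.4]
5.6 [ 654.7 -105.1   89.7] [ 0.045  -0.0016 -0.999 ] yaw -0.081 gap 70.7 [ 0.5 -0.4  0.1]
```

Emit:
servo_tool(steps=[0,40,0,0])

```text
time: 5.7
tcp_pos: [660.3, -106.1, 53.6]
ee_rot: [-1.572, 0.02, -0.107]
force: [-0.1, -0.6, -0.1]
finger_gap: 70.2
```

```bash
python3 hold.py 4
```

```text
5.7 [ 660.3 -106.1   53.6] [ 0.0552 -0.0043 -0.9985] yaw -0.081 gap 70.2 [-0.1 -0.6 -0.1]
5.9 [ 654.8 -104.7   47.7] [ 4.020e-02 -2.000e-04 -9.992e-01] yaw -0.081 gap 70.7 [ 0.5 -0.3  0.9]
```

Emit:
servo_tool(steps=[0,-40,0,0,0,40,0,0])

```text
time: 6.1
tcp_pos: [659.7, -105.9, 53.8]
ee_rot: [-1.57, 0.024, -0.104]
force: [1.8, -0.5, 0.3]
finger_gap: 70.9
```

```bash
python3 hold.py 4
```

```text
6.1 [ 659.7 -105.9   53.8] [ 0.0509 -0.003  -0.9987] yaw -0.081 gap 70.9 [ 1.8 -0.5  0.3]
6.3 [ 649.6 -103.4   42.6] [ 0.0264  0.0035 -0.9996] yaw -0.081 gap 70.7 [ 0.3 -0.6 -0.4]
```

Emit:
servo_tool(steps=[0,-45,0,0,0,0,0,0,0,40,0,0])

```text
time: 6.6
tcp_pos: [655.4, -104.8, 56.8]
ee_rot: [-1.568, 0.032, -0.095]
force: [0.8, 0.0, -0.5]
finger_gap: 70.6
```

```bash
python3 hold.py 4
```

```text
6.6 [ 655.4 -104.8   56.8] [ 4.020e-02 -1.000e-04 -9.992e-01] yaw -0.081 gap 70.6 [ 0.8  0.  -0.5]
6.8 [ 649.6 -103.3   50.2] [ 0.025   0.004  -0.9997] yaw -0.081 gap 70.0 [0.9 0.5 0.8]
```

Emit:
servo_tool(steps=[8,-45,0,0,5,45,-3,0])

```text
time: 7.0
tcp_pos: [667.6, -108.5, 59.2]
ee_rot: [-1.567, 0.034, -0.093]
force: [2.9, -1.2, 0.9]
finger_gap: 70.3
```

```bash
python3 hold.py 4;python3 plan.py 659 -106.5 6
```

```text
7.0 [ 667.6 -108.5   59.2] [ 3.800e-02  7.000e-04 -9.993e-01] yaw -0.081 gap 70.3 [ 2.9 -1.2  0.9]
7.2 [ 656.  -105.8   46.1] [ 0.01    0.008  -0.9999] yaw -0.082 gap 70.2 [ 0.1 -0.2  0.2]
t 7.2 pos [ 656.  -105.8   46.1] yaw -0.082 tooly [ 0.01   0.008 -1.   ] gap 70.2 F [ 0.1 -0.2  0.2] rows 1
[3.1, 40.1, -0.4, np.float64(0.005)]
```

Tilt is now about 0.01. I'll descend in a single row, then hold.

Emit:
servo_tool(steps=[3,40,0,0])

```text
time: 7.3
tcp_pos: [665.0, -107.1, 12.8]
ee_rot: [-1.564, 0.046, -0.082]
force: [0.4, -0.0, 0.3]
finger_gap: 70.6
```

```bash
python3 hold.py 4
```

```text
7.3 [ 665.  -107.1   12.8] [ 0.0237  0.0045 -0.9997] yaw -0.082 gap 70.6 [ 0.4 -0.   0.3]
7.5 [ 659.3 -105.6    7. ] [ 0.0096  0.0082 -0.9999] yaw -0.081 gap 70.7 [-0.2 -0.4  0.6]
```

Emit:
servo_tool(steps=[0,0,0,0,0,0,0,0,0,0,0,0,0,0,0,0], grip=0.2, newtons=8)

```text
time: 7.9
tcp_pos: [662.7, -106.5, 13.8]
ee_rot: [-1.563, 0.049, -0.078]
force: [-0.6, -0.1, -0.6]
finger_gap: 41.8
```

```bash
python3 hold.py 1
```

```text
7.9 [ 662.7 -106.5   13.8] [ 0.0188  0.0058 -0.9998] yaw -0.081 gap 41.8 [-0.6 -0.1 -0.6]
7.95 [ 662.7 -106.5   13.8] [ 0.0188  0.0057 -0.9998] yaw -0.081 gap 37.8 [-0.2 -0.  -0.2]
```

```bash
python3 hold.py 4
```

```text
7.95 [ 662.7 -106.5   13.8] [ 0.0188  0.0057 -0.9998] yaw -0.081 gap 37.8 [-0.2 -0.  -0.2]
8.15 [ 663.  -106.5   13.6] [ 0.0191  0.0057 -0.9998] yaw -0.081 gap 35.1 [0.4 0.7 4. ]
```

Emit:
servo_tool(steps=[0,-20,0,0], newtons=15)

```text
time: 8.25
tcp_pos: [660.1, -106.0, 31.0]
ee_rot: [-1.562, 0.054, -0.073]
force: [0.3, 0.5, 0.7]
finger_gap: 34.2
```

```bash
python3 hold.py 3;python3 wl.py frame3 660 -107 85 15 60
```

```text
8.25 [ 660.1 -106.    31. ] [ 0.0128  0.0074 -0.9999] yaw -0.081 gap 34.2 [0.3 0.5 0.7]
8.4 [ 663.3 -106.9   34.3] [ 0.021   0.0052 -0.9998] yaw -0.081 gap 34.5 [-0.1  0.3 -1.2]
6020 [665.4 -92.   39.9] ((661.3265380859375, -104.7483139038086), (140.82473754882812, 57.259971618652344), 75.95732116699219)
```

View pics/frame3.png

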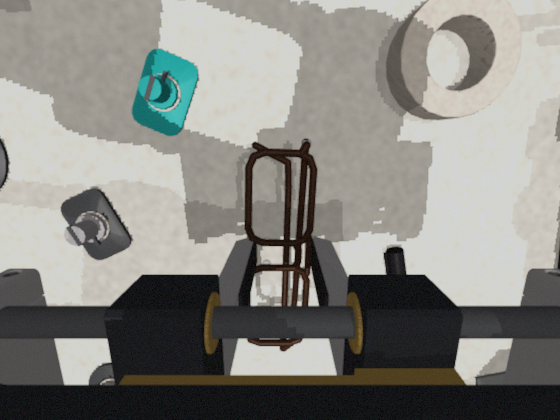

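The frame is between the fingers with its bridge gripped at about (280,255), and it has lifted about 18 mm. Next I'll check its tilt.

```bash
cat > ftilt.py <<'E'
from h import *
s=status.get_state()
p,d,m=grab('wrist');w=world(d,m);z0=s['tcp_pos'][2]
v,u=np.indices(d.shape)
k=(w[...,2]>z0-8)&(w[...,2]<z0+25)&(p.max(-1)<110)&(u>240)&(u<325)&(v>140)&(v<235)&(np.hypot(w[...,0]-s['tcp_pos'][0],w[...,1]-s['tcp_pos'][1])<90);q=w[k]
for it in range(4):
    A=np.c_[q[:,:2]-s['tcp_pos'][:2],np.ones(len(q))];c=np.linalg.lstsq(A,q[:,2],rcond=None)[0]
    r=q[:,2]-A@c;q=q[r>-2.5]
print('t',round(s['time'],2),len(q),'slopes x,y',c.round(3),'tcp',s['tcp_pos'].round(1),'gap %.1f'%s['finger_gap'],'std',r.std().round(2))
E
python3 ftilt.py
```

```text
t 8.45 1636 slopes x,y [-4.2000e-02  2.0000e-03  4.2263e+01] tcp [ 662.5 -106.7   33.3] gap 34.1 std 0.77
```

Emit:
servo_tool(steps=[0,-30,0,0,0,-30,0,0])

```text
time: 8.7
tcp_pos: [655.9, -105.5, 86.3]
ee_rot: [-1.56, 0.062, -0.066]
force: [0.1, -0.2, -0.0]
finger_gap: 34.1
```

```bash
python3 hold.py 2;python3 plan.py 496 188 95 -0.08
```

```text
8.7 [ 655.9 -105.5   86.3] [ 0.003   0.01   -0.9999] yaw -0.081 gap 34.1 [ 0.1 -0.2 -0. ]
8.8 [ 659.  -106.4   90.1] [ 0.0118  0.0076 -0.9999] yaw -0.081 gap 34.1 [0.1 0.3 0.5]
t 8.8 pos [ 659.  -106.4   90.1] yaw -0.081 tooly [ 0.012  0.008 -1.   ] gap 34.1 F [0.1 0.3 0.5] rows 8
[-23.3, -0.6, 35.0, np.float64(-0.0)]
[-23.3, -0.6, 35.0, np.float64(-0.0)]
[-23.3, -0.6, 35.0, np.float64(-0.0)]
[-23.3, -0.6, 35.0, np.float64(-0.0)]
[-23.3, -0.6, 35.0, np.float64(-0.0)]
[-23.3, -0.6, 35.0, np.float64(-0.0)]
[-23.3, -0.6, 35.0, np.float64(-0.0)]
[-23.3, -0.6, 35.0, np.float64(-0.0)]
```

Emit:
servo_tool(steps=[-15,-1,22,0,-23,-1,35,0,-23,-1,35,0,-23,-1,35,0,-23,-1,35,0,-23,-1,35,0,-23,0,35,0])

```text
time: 9.5
tcp_pos: [518.9, 139.8, 84.0]
ee_rot: [-1.563, 0.072, -0.072]
force: [-0.1, 0.1, -0.2]
finger_gap: 34.4
```

```bash
python3 hold.py 3;python3 plan.py 496 188 95 -0.078;python3 ftilt.py
```

```text
9.5 [518.9 139.8  84. ] [ 0.      0.0064 -1.    ] yaw -0.091 gap 34.4 [-0.1  0.1 -0.2]
9.65 [518.3 140.4  84.1] [-0.001   0.0062 -1.    ] yaw -0.087 gap 34.2 [0.3 0.3 0. ]
t 9.7 pos [518.3 140.4  84.1] yaw -0.087 tooly [-0.001  0.006 -1.   ] gap 34.2 F [0.3 0.3 0. ] rows 2
[-13.2, -5.5, 22.8, np.float64(-0.004)]
[-13.1, -5.5, 22.8, np.float64(-0.004)]
t 9.65 1686 slopes x,y [-6.1000e-02  2.0000e-03  9.3027e+01] tcp [518.3 140.4  84.1] gap 34.2 std 0.84
```

Emit:
servo_tool(steps=[-13,0,23,0,-13,0,23,0])

```text
time: 9.9
tcp_pos: [501.0, 183.9, 83.1]
ee_rot: [-1.566, 0.072, -0.076]
force: [-0.2, 0.8, -0.4]
finger_gap: 34.2
```

```bash
python3 hold.py 3;python3 plan.py 496 188 45 -0.078
```

```text
9.9 [501.  183.9  83.1] [ 0.0021  0.0033 -1.    ] yaw -0.094 gap 34.2 [-0.2  0.8 -0.4]
10.05 [500.7 184.4  83.4] [ 0.0022  0.0031 -1.    ] yaw -0.091 gap 34.0 [-1.  -0.1 -0.1]
t 10.1 pos [500.7 184.4  83.4] yaw -0.091 tooly [ 0.002  0.003 -1.   ] gap 34.0 F [-1.  -0.1 -0.1] rows 1
[-5.0, 38.4, 3.2, np.float64(-0.013)]
```

Emit:
servo_tool(steps=[0,38,0,0])

```text
time: 10.15
tcp_pos: [506.7, 184.3, 48.7]
ee_rot: [-1.564, 0.06, -0.082]
force: [0.9, -0.0, -0.2]
finger_gap: 34.1
```

```bash
python3 hold.py 3;python3 plan.py 496 188 20 -0.078
```

```text
10.15 [506.7 184.3  48.7] [ 0.0142  0.0048 -0.9999] yaw -0.091 gap 34.1 [ 0.9 -0.  -0.2]
10.3 [499.6 182.5  43.5] [-0.0029  0.0013 -1.    ] yaw -0.092 gap 34.3 [-0.1 -0.1 -0. ]
t 10.3 pos [499.6 182.5  43.5] yaw -0.092 tooly [-0.003  0.001 -1.   ] gap 34.3 F [-0.1 -0.1 -0. ] rows 1
[-4.1, 23.5, 5.1, np.float64(-0.014)]
```

Emit:
servo_tool(steps=[-4,22,2,0])

```text
time: 10.4
tcp_pos: [500.0, 184.4, 24.1]
ee_rot: [-1.567, 0.07, -0.077]
force: [0.0, -0.2, -0.6]
finger_gap: 34.2
```

```bash
python3 hold.py 4; python3 ftilt.py
```

```text
10.4 [500.  184.4  24.1] [ 0.0046  0.0025 -1.    ] yaw -0.094 gap 34.2 [ 0.  -0.2 -0.6]
10.6 [496.5 184.4  22.3] [-0.0023  0.0012 -1.    ] yaw -0.093 gap 34.2 [ 0.3 -0.3 -0.6]
t 10.6 1714 slopes x,y [-6.3000e-02 -1.0000e-03  3.1189e+01] tcp [496.5 184.4  22.3] gap 34.2 std 0.8
```

Emit:
servo_tool(steps=[0,5,0,0])

```text
time: 10.75
tcp_pos: [498.8, 184.8, 19.3]
ee_rot: [-1.567, 0.071, -0.075]
force: [-0.3, -1.1, 0.1]
finger_gap: 34.1
```

```bash
python3 hold.py 2; python3 ftilt.py
```

```text
10.75 [498.8 184.8  19.3] [ 0.0027  0.0024 -1.    ] yaw -0.093 gap 34.1 [-0.3 -1.1  0.1]
10.85 [497.7 184.6  18.3] [ 4.0e-04  1.8e-03 -1.0e+00] yaw -0.093 gap 34.0 [ 0.  -0.4 -0.1]
t 10.85 1721 slopes x,y [-6.1000e-02 -1.0000e-03  2.7198e+01] tcp [497.7 184.6  18.3] gap 34.0 std 0.82
```

Emit:
servo_tool(steps=[0,3,0,0])

```text
time: 11.0
tcp_pos: [497.8, 184.7, 16.2]
ee_rot: [-1.568, 0.072, -0.073]
force: [-4.7, -1.3, 19.2]
finger_gap: 34.0
```

```bash
python3 hold.py 2; python3 ftilt.py
```

```text
11.0 [497.8 184.7  16.2] [ 8.0e-04  1.9e-03 -1.0e+00] yaw -0.093 gap 34.0 [-4.7 -1.3 19.2]
11.1 [497.5 184.7  16.1] [ 4.0e-04  1.8e-03 -1.0e+00] yaw -0.093 gap 33.6 [-1.5 -0.9  6.2]
t 11.1 1727 slopes x,y [-3.9000e-02  2.0000e-03  2.5507e+01] tcp [497.5 184.7  16.1] gap 33.6 std 0.83
```

Emit:
servo_tool(steps=[0,0,0,0,0,0,0,0,0,0,0,0], grip=0.54)

```text
time: 11.45
tcp_pos: [498.1, 185.0, 16.7]
ee_rot: [-1.567, 0.071, -0.074]
force: [-0.3, -0.1, -1.0]
finger_gap: 50.2
```

Emit:
servo_tool(steps=[-2,-20,0,0,0,-45,0,0,0,-30,0,0])

```text
time: 11.75
tcp_pos: [491.7, 184.0, 108.9]
ee_rot: [-1.571, 0.081, -0.064]
force: [1.7, -0.2, 0.3]
finger_gap: 50.7
```

```bash
python3 hold.py 3; python3 ftilt.py
python3 - <<'E'
from h import *
p,d,m=grab('wrist','tray1.png');np.savez('/tmp/tray1.npz',p=p,d=d,**m)
E
python3 plan.py 434 -169 100
```

```text
11.75 [491.7 184.  108.9] [-1.090e-02 -8.000e-04 -9.999e-01] yaw -0.092 gap 50.7 [ 1.7 -0.2  0.3]
11.9 [492.5 184.2 108.7] [-8.e-03 -2.e-04 -1.e+00] yaw -0.092 gap 51.0 [-0.6  0.1 -0.9]
t 11.9 1053 slopes x,y [-1.61000e-01  1.00000e-02  1.14296e+02] tcp [492.5 184.2 108.7] gap 51.0 std 0.81
t 12.0 pos [490.4 183.7 106.2] yaw -0.092 tooly [-0.014 -0.001 -1.   ] gap 50.6 F [ 0.5 -0.3  0.4] rows 8
[-3.0, 0.8, -44.5, np.float64(-0.001)]
[-3.0, 0.8, -44.5, np.float64(-0.001)]
[-3.0, 0.8, -44.5, np.float64(-0.001)]
[-3.0, 0.8, -44.5, np.float64(-0.001)]
[-3.1, 0.8, -44.5, np.float64(-0.001)]
[-3.1, 0.8, -44.5, np.float64(-0.001)]
[-3.1, 0.8, -44.5, np.float64(-0.001)]
[-3.2, 0.8, -44.5, np.float64(-0.001)]
```

View pics/tray1.png

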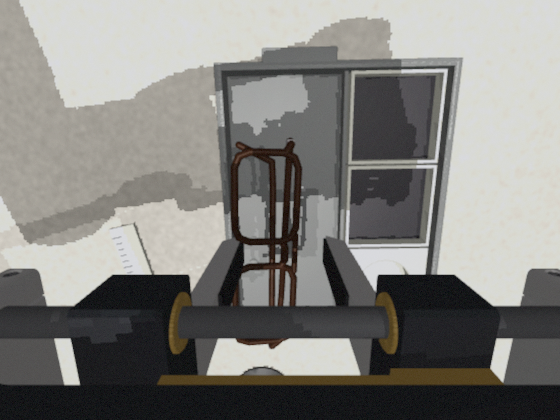

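Run:
```python
from h import *
a=np.load('/tmp/tray1.npz');m={k:a[k] for k in('fx','fy','cx','cy','R','t')};w=world(a['d'],m)
for v in (155,190,225,240,270,300,335):
    print(v,[(u,w[v,u].round(0).tolist()) for u in range(230,306,5) if a['p'][v,u].max()<75 or w[v,u,2]>12][:8])
p,d,mm=grab('scene','scene1.png');cv2.imwrite('pics/s1c.png',cv2.cvtColor(cv2.resize(p[60:240,220:420],(800,720))[:600],cv2.COLOR_RGB2BGR))
```

```text
155 [(230, [446.0, 243.0, 8.0]), (235, [469.0, 247.0, 115.0]), (240, [473.0, 247.0, 117.0]), (245, [475.0, 247.0, 116.0]), (250, [463.0, 241.0, 2.0]), (255, [479.0, 245.0, 98.0]), (260, [483.0, 246.0, 113.0]), (265, [486.0, 246.0, 113.0])]
190 [(230, [464.0, 228.0, 116.0]), (235, [467.0, 228.0, 118.0]), (270, [486.0, 222.0, 96.0]), (275, [489.0, 222.0, 94.0]), (285, [496.0, 223.0, 103.0]), (290, [498.0, 204.0, 3.0]), (295, [502.0, 224.0, 112.0]), (300, [505.0, 223.0, 110.0])]
225 [(230, [441.0, 181.0, 29.0]), (235, [464.0, 207.0, 117.0]), (270, [484.0, 200.0, 100.0]), (285, [494.0, 199.0, 102.0]), (295, [500.0, 202.0, 113.0])]
240 [(230, [460.0, 197.0, 117.0]), (235, [463.0, 197.0, 116.0]), (240, [466.0, 197.0, 117.0]), (245, [469.0, 196.0, 116.0]), (250, [472.0, 196.0, 116.0]), (255, [475.0, 196.0, 116.0]), (260, [478.0, 195.0, 114.0]), (265, [481.0, 195.0, 114.0])]
270 [(230, [467.0, 195.0, 155.0]), (235, [466.0, 188.0, 141.0]), (240, [465.0, 180.0, 123.0]), (245, [467.0, 177.0, 118.0]), (270, [481.0, 169.0, 104.0]), (280, [487.0, 166.0, 98.0]), (285, [491.0, 173.0, 112.0]), (290, [494.0, 172.0, 113.0])]
300 [(230, [466.0, 181.0, 159.0]), (235, [458.0, 158.0, 118.0]), (270, [479.0, 148.0, 106.0]), (280, [485.0, 142.0, 97.0]), (290, [493.0, 151.0, 112.0]), (295, [496.0, 150.0, 111.0])]
335 [(230, [481.0, 209.0, 223.0]), (235, [483.0, 209.0, 223.0]), (240, [484.0, 209.0, 223.0]), (245, [485.0, 208.0, 222.0]), (250, [486.0, 208.0, 223.0]), (255, [487.0, 208.0, 222.0]), (260, [489.0, 208.0, 222.0]), (265, [490.0, 208.0, 223.0])]
```

View pics/s1c.png

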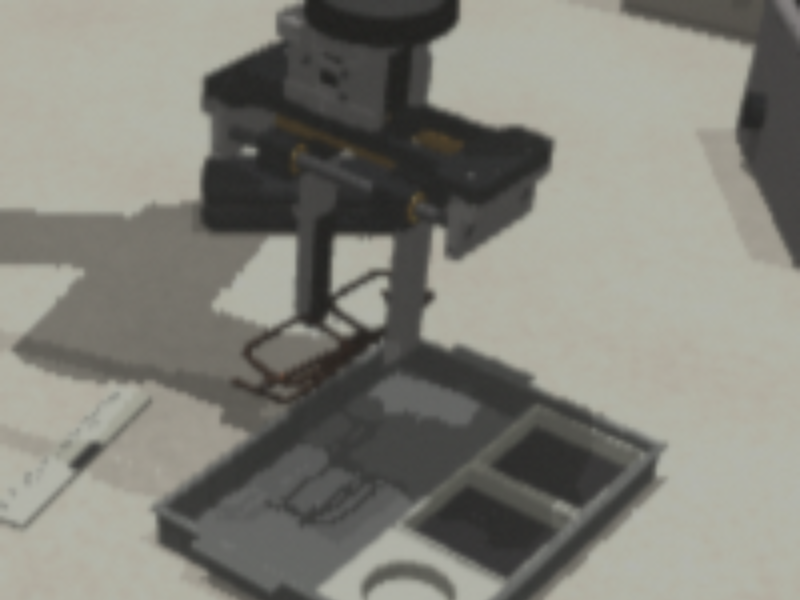

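Run:
```python
from h import *
p,d,m=grab('wrist','w2.png');w=world(d,m)
c=cv2.resize(p[130:360,170:400],(600,600),interpolation=cv2.INTER_CUBIC);c=cv2.convertScaleAbs(c,alpha=1.8)
cv2.imwrite('pics/w2c.png',cv2.cvtColor(c,cv2.COLOR_RGB2BGR))
for v in range(236,280,4): print(v,[int(w[v,u,2]) if np.isfinite(w[v,u,2]) else -1 for u in range(212,310,4)])
s=status.get_state();print(s['tcp_pos'],s['finger_gap'])
```

```text
236 [1, 0, 0, 0, 28, 28, 116, 116, 113, 3, 109, 4, 2, 3, 4, 98, 4, 4, 110, 110, 111, 109, 4, 3, 4]
240 [0, 0, 0, 115, 115, 115, 115, 115, 115, 115, 114, 113, 112, 112, 112, 113, 112, 111, 111, 111, 109, 108, 2, 2, 3]
244 [1, 1, 123, 122, 122, 121, 123, 119, 4, 114, 115, 114, 113, 114, 111, 112, 111, 111, 112, 4, 109, 110, 3, 3, 3]
248 [1, 1, 128, 128, 128, 129, 124, 120, 3, 3, 3, 3, 2, 3, 3, 100, 4, 97, 111, 3, 109, 110, 3, 3, 3]
252 [1, 134, 135, 135, 135, 134, 130, 119, 4, 3, 3, 2, 4, 3, 3, 100, 4, 96, 112, 5, 109, 109, 3, 4, 3]
256 [140, 139, 140, 139, 140, 137, 134, 120, 4, 4, 3, 2, 3, 3, 4, 100, 4, 96, 111, 3, 109, 109, 4, 3, 3]
260 [145, 145, 144, 145, 145, 141, 135, 120, 3, 4, 110, 109, 4, 3, 4, 101, 3, 110, 111, 3, 110, 109, 3, 3, 2]
264 [150, 150, 150, 150, 149, 146, 136, 121, 4, 114, 115, 114, 113, 114, 112, 112, 112, 112, 112, 4, 110, 109, 4, 2, 3]
268 [154, 154, 155, 154, 151, 148, 134, 122, 116, 114, 115, 114, 113, 114, 113, 113, 112, 111, 111, 111, 110, 108, 3, 3, 3]
272 [158, 159, 159, 159, 155, 147, 137, 116, 3, 3, 3, 4, 3, 2, 100, 101, 2, 96, 97, 110, 111, 3, 3, 3, 3]
276 [162, 164, 163, 161, 160, 148, 137, 3, 3, 3, 4, 3, -1, 3, 100, 103, 3, 96, 94, 4, 109, 4, 3, 3, 3]
[489.93740163 183.52093114 105.50867269] 50.522280077156395
```

View pics/w2c.png

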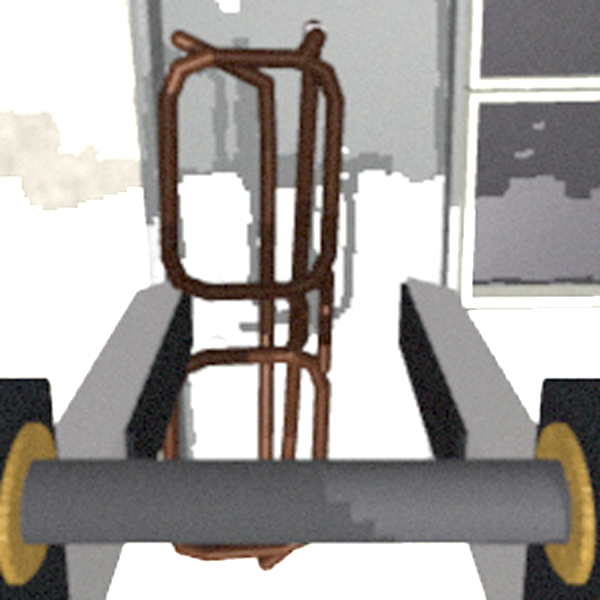

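The frame is still hanging on the -x finger, which is wedged in the nose notch (crop pixels 150–190, 290–360). I'll lower it again, press lightly on the floor so the wedge slips, and back that finger out toward -x.

Emit:
servo_tool(steps=[8,40,2,0])

```text
time: 12.2
tcp_pos: [500.6, 185.6, 67.8]
ee_rot: [-1.57, 0.078, -0.067]
force: [1.5, 0.3, 0.2]
finger_gap: 50.6
```

```bash
python3 hold.py 4
```

```text
12.2 [500.6 185.6  67.8] [-7.e-03  1.e-04 -1.e+00] yaw -0.092 gap 50.6 [1.5 0.3 0.2]
12.4 [496.  184.4  64.1] [-0.0198 -0.0028 -0.9998] yaw -0.093 gap 50.3 [-0.4  0.3  0.2]
```

Emit:
servo_tool(steps=[2,38,0,0])

```text
time: 12.5
tcp_pos: [502.1, 185.3, 30.2]
ee_rot: [-1.57, 0.079, -0.066]
force: [0.7, 0.4, 3.3]
finger_gap: 51.1
```

```bash
python3 hold.py 4;python3 plan.py 502 186 20
```

```text
12.5 [502.1 185.3  30.2] [-8.5e-03 -2.0e-04 -1.0e+00] yaw -0.092 gap 51.1 [0.7 0.4 3.3]
12.7 [497.3 184.1  26.7] [-0.02   -0.0029 -0.9998] yaw -0.093 gap 50.9 [-0.3 -0.3 -0.8]
t 12.7 pos [497.3 184.1  26.7] yaw -0.093 tooly [-0.02  -0.003 -1.   ] gap 50.9 F [-0.3 -0.3 -0.8] rows 1
[4.5, 6.7, 2.3, np.float64(-0.006)]
```

Emit:
servo_tool(steps=[6,5,0,0])

```text
time: 12.8
tcp_pos: [503.5, 183.8, 23.2]
ee_rot: [-1.573, 0.087, -0.058]
force: [-0.1, -0.8, 0.2]
finger_gap: 50.7
```

```bash
python3 hold.py 2;python3 ftilt.py
```

```text
12.8 [503.5 183.8  23.2] [-0.0184 -0.0023 -0.9998] yaw -0.092 gap 50.7 [-0.1 -0.8  0.2]
12.9 [504.3 183.6  22.3] [-0.0183 -0.0026 -0.9998] yaw -0.093 gap 50.9 [0.6 0.3 0.7]
t 12.9 30 slopes x,y [5.7000e-02 1.0000e-03 1.6059e+01] tcp [504.3 183.6  22.3] gap 50.9 std 0.4
```

Emit:
servo_tool(steps=[0,5,0,0])

```text
time: 13.05
tcp_pos: [506.7, 183.9, 19.5]
ee_rot: [-1.572, 0.083, -0.063]
force: [3.0, -2.1, 16.4]
finger_gap: 50.8
```

```bash
python3 hold.py 2;python3 ftilt.py
```

```text
13.05 [506.7 183.9  19.5] [-0.0128 -0.0019 -0.9999] yaw -0.092 gap 50.8 [ 3.  -2.1 16.4]
13.15 [507.  183.9  19.2] [-0.0124 -0.0018 -0.9999] yaw -0.093 gap 50.5 [ 2.5 -0.1  8.4]
t 13.15 118 slopes x,y [-0.225 -0.008  7.252] tcp [507.  183.9  19.2] gap 50.5 std 0.62
```

Run:
```python
from h import *
p,d,m=grab('wrist','w3.png');w=world(d,m)
c=cv2.resize(p[130:360,170:400],(600,600),interpolation=cv2.INTER_CUBIC);c=cv2.convertScaleAbs(c,alpha=1.8)
cv2.imwrite('pics/w3c.png',cv2.cvtColor(c,cv2.COLOR_RGB2BGR))
for v in (160,190,220,236,244,256,268,300): print(v,[int(w[v,u,2]) if np.isfinite(w[v,u,2]) else -1 for u in range(212,330,4)])
```

```text
160 [27, 25, 22, 21, 19, 16, 14, 12, 9, 3, 3, 3, 3, 4, 4, 4, 3, 3, 4, 3, 3, 3, 3, 5, 3, 4, 4, 4, 3, 3]
190 [8, 6, 4, 1, 3, 9, 6, 4, 9, 9, 3, 2, 4, 2, 4, 4, 4, 3, 3, 3, 2, 4, 5, 3, 2, 3, 3, 3, 4, 4]
220 [3, 11, 9, 2, 2, 9, 2, 4, 3, 12, 4, 1, 2, 2, 3, 3, 3, 4, 4, 3, 3, 2, 5, 3, 4, 2, 3, 3, 3, 3]
236 [3, 3, 12, 3, 3, 8, 22, 21, 14, 13, 2, 3, 3, 4, 4, 3, 3, 3, 4, 4, 3, 3, 3, 3, 4, 3, 4, 4, 3, 22]
244 [4, 3, 35, 36, 35, 35, 36, 31, 16, 12, 11, 3, 4, 4, 3, 4, 3, 2, 2, 3, 4, 3, 3, 3, 3, 4, 3, 3, 27, 32]
256 [54, 54, 54, 53, 53, 51, 48, 34, 17, 13, 12, 3, 4, 2, 4, 3, 3, 3, 3, 4, 4, 3, 4, 3, 3, 4, 4, 4, 30, 44]
268 [68, 67, 67, 68, 65, 61, 50, 36, 19, 15, 13, 4, 3, 3, 3, 4, 4, 4, 4, 4, 3, 3, 4, 3, 2, 4, 2, 4, 31, -1]
300 [96, 91, 90, 84, 76, 18, 5, 4, 4, 3, 15, 3, 3, 3, 4, 3, 3, 3, 4, 3, 3, 3, 3, 3, 3, 3, 3, 3, 3, 4]
```

View pics/w3c.png

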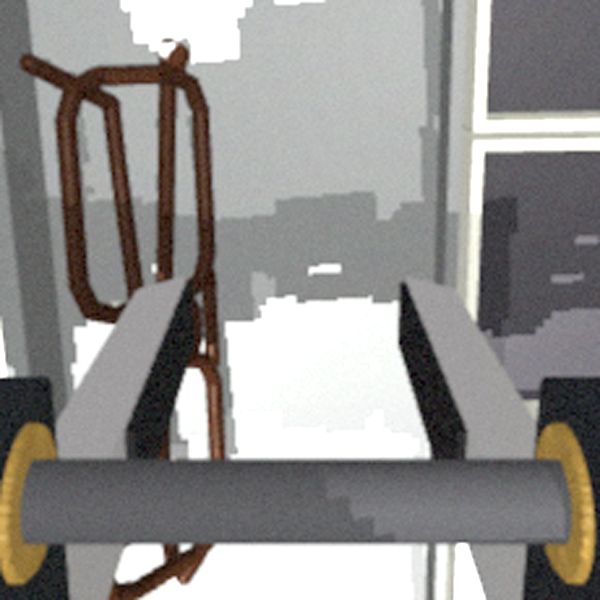

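Emit:
servo_tool(steps=[0,-10,0,0])

```text
time: 13.35
tcp_pos: [506.3, 183.6, 29.3]
ee_rot: [-1.572, 0.084, -0.062]
force: [-0.6, -0.3, -0.1]
finger_gap: 50.9
```

Emit:
servo_tool(steps=[0,-45,0,0,0,-45,0,0])

```text
time: 13.55
tcp_pos: [502.9, 182.8, 117.8]
ee_rot: [-1.576, 0.094, -0.052]
force: [0.0, 0.2, -0.1]
finger_gap: 51.1
```

```bash
python3 hold.py 2
python3 - <<'E'
from h import *
p,d,m=grab('wrist','w4.png');w=world(d,m);np.savez('/tmp/w4.npz',p=p,d=d,**m)
c=cv2.resize(p[40:320,130:410],(600,600),interpolation=cv2.INTER_CUBIC);c=cv2.convertScaleAbs(c,alpha=1.8)
cv2.imwrite('pics/w4c.png',cv2.cvtColor(c,cv2.COLOR_RGB2BGR))
x=p.astype(int);k=(x[...,0]>x[...,2]+12)&(x.max(-1)<110)&(w[...,2]<60)&(w[...,2]>3)
v,u=np.nonzero(k);q=w[k]
k2=(q[:,0]>430)&(q[:,0]<545)&(q[:,1]>60)&(q[:,1]<310);q=q[k2]
print(len(q),q.min(0),q.max(0))
c=np.cos(.073);s=np.sin(.073)
for lo in range(430,545,10):
    a=q[(q[:,0]>=lo)&(q[:,0]<lo+10)]
    if len(a): print(lo,len(a),'y',a[:,1].min().round(),a[:,1].max().round(),'z',np.percentile(a[:,2],[10,50,90]).round(1))
E
```

```text
13.55 [502.9 182.8 117.8] [-0.027  -0.005  -0.9996] yaw -0.093 gap 51.1 [ 0.   0.2 -0.1]
13.65 [507.9 184.  122.8] [-0.013  -0.0018 -0.9999] yaw -0.093 gap 50.9 [ 0.7  0.2 -0. ]
1802 [448.82386416 102.65182492   3.00059501] [489.003341   251.81333479  46.181462  ]
440 1 y 105.0 105.0 z [4.6 4.6 4.6]
450 66 y 103.0 252.0 z [15.9 19.9 43.5]
460 811 y 105.0 248.0 z [ 8.5 20.6 40.2]
470 412 y 105.0 248.0 z [ 7.1 18.2 28.7]
480 512 y 119.0 250.0 z [ 8.6 12.4 16.6]
```

View pics/w4c.png

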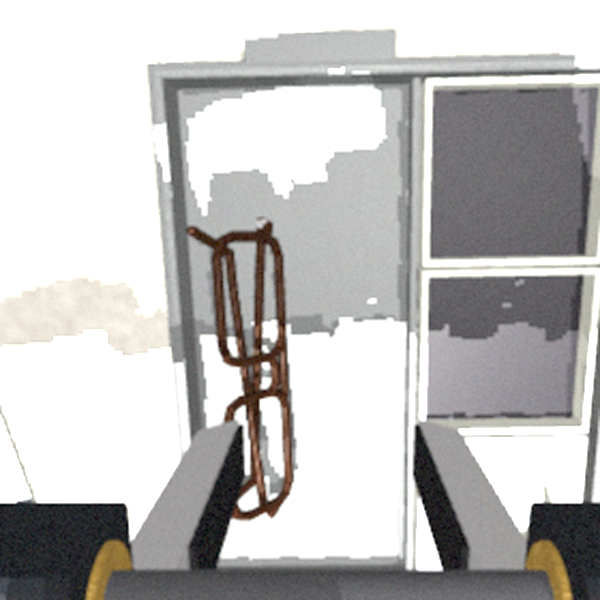

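```bash
python3 - <<'E'
from h import *
a=np.load('/tmp/w4.npz');m={k:a[k] for k in('fx','fy','cx','cy','R','t')};w=world(a['d'],m)
p=a['p'].astype(int)
k=(p.max(-1)<110)&(w[...,2]<60)&(w[...,2]>5)&(w[...,0]>440)&(w[...,0]<500)
q=w[k]
for y in range(110,255,8):
    s=q[(abs(q[:,1]-y)<1.2)];s=s[np.argsort(s[:,0])]
    print(y,[(int(round(t[0])),int(round(t[2]))) for t in s][::max(1,len(s)//14)])
# wall
k=(w[...,2]>24)&(w[...,2]<33)&(w[...,0]<456)&(w[...,0]>425)&(w[...,1]>180)&(w[...,1]<300)&(abs(p[...,0]-p[...,2])<8);t=w[k]
for y in range(190,300,20):
    s=t[abs(t[:,1]-y)<5]; print('wall',y,len(s),np.percentile(s[:,0],[5,50,95]).round(1) if len(s) else '')
E
python3 plan.py 466 222 60
```

```text
110 []
118 [(470, 25), (470, 26), (472, 27), (472, 27), (472, 26), (472, 25), (473, 27), (474, 26), (474, 25), (474, 24), (475, 25), (475, 23), (476, 23)]
126 [(457, 18), (458, 18), (458, 45), (459, 44), (460, 15), (461, 14), (462, 14), (462, 14), (462, 12), (464, 38), (468, 23), (470, 22), (479, 17), (480, 19), (482, 16)]
134 [(463, 8), (463, 8), (463, 10), (465, 20), (467, 21), (467, 21), (468, 22), (468, 21), (469, 21), (469, 20), (469, 20), (470, 20), (481, 15), (481, 15), (482, 15), (482, 16), (483, 15), (483, 16)]
142 [(465, 19), (465, 19), (466, 20), (467, 20), (467, 20), (467, 20), (468, 21), (468, 20), (469, 20), (469, 18), (469, 17), (469, 20), (470, 5), (480, 15), (480, 15), (481, 15), (481, 14), (482, 16), (482, 16), (483, 14), (483, 16), (483, 14), (483, 13)]
150 [(460, 5), (466, 18), (466, 19), (467, 19), (467, 18), (468, 20), (468, 6), (468, 6), (468, 18), (468, 20), (469, 17), (469, 18), (471, 5), (481, 14), (481, 14), (482, 14), (482, 14), (483, 14), (483, 15), (484, 12)]
158 [(466, 18), (466, 19), (467, 18), (467, 19), (467, 19), (468, 7), (468, 9), (468, 18), (468,
[... 1891 characters left out ...]
5), (458, 18), (460, 17), (467, 35), (469, 34), (471, 31), (474, 27), (476, 24), (478, 21), (481, 19), (483, 14)]
254 [(442, 29), (442, 30), (443, 29), (444, 28), (445, 28), (445, 28), (446, 5), (446, 18), (447, 17), (447, 25), (447, 10), (447, 29), (447, 18), (447, 23), (447, 26), (464, 5), (481, 8), (483, 5), (488, 5)]
wall 190 65 [437.1 439.9 442.1]
wall 210 74 [438.1 441.  443.5]
wall 230 75 [440.  443.  445.2]
wall 250 80 [441.4 444.3 446.6]
wall 270 81 [443.  445.8 448. ]
wall 290 95 [444.3 447.3 449.5]
t 13.7 pos [506.1 183.5 120.1] yaw -0.093 tooly [-0.018 -0.003 -1.   ] gap 51.0 F [ 0.1 -0.  -1.5] rows 2
[-21.7, 30.1, 17.3, np.float64(-0.003)]
[-21.7, 30.1, 17.4, np.float64(-0.003)]
```

Emit:
servo_tool(steps=[-23,25,17,0,-23,25,16,0], grip=0.3)

```text
time: 13.9
tcp_pos: [466.4, 220.2, 72.2]
ee_rot: [-1.571, 0.083, -0.069]
force: [-0.1, 0.1, 0.2]
finger_gap: 37.9
```

```bash
python3 hold.py 4;python3 plan.py 463.5 218 32
```

```text
13.9 [466.4 220.2  72.2] [-0.0085 -0.0013 -1.    ] yaw -0.097 gap 37.9 [-0.1  0.1  0.2]
14.1 [466.  219.9  72. ] [-0.011  -0.0028 -0.9999] yaw -0.094 gap 28.8 [ 0.5 -0.4  0.1]
t 14.1 pos [466.  219.9  72. ] yaw -0.094 tooly [-0.011 -0.003 -1.   ] gap 28.8 F [ 0.5 -0.4  0.1] rows 1
[-2.3, 40.0, -2.2, np.float64(-0.007)]
```

Emit:
servo_tool(steps=[-2,39,-2,0])

```text
time: 14.2
tcp_pos: [469.9, 219.6, 37.0]
ee_rot: [-1.569, 0.072, -0.075]
force: [0.4, -0.0, -0.1]
finger_gap: 28.2
```

```bash
python3 hold.py 4;python3 plan.py 463.5 218 32
```

```text
14.2 [469.9 219.6  37. ] [ 2.3e-03  9.0e-04 -1.0e+00] yaw -0.093 gap 28.2 [ 0.4 -0.  -0.1]
14.4 [464.  217.5  33.3] [-0.0116 -0.0032 -0.9999] yaw -0.095 gap 28.2 [-0.1 -0.   0.5]
t 14.4 pos [464.  217.5  33.3] yaw -0.095 tooly [-0.012 -0.003 -1.   ] gap 28.2 F [-0.1 -0.   0.5] rows 1
[-0.6, 1.3, 0.4, np.float64(-0.008)]
```

Good. I'll close on the rim bar.

Emit:
servo_tool(steps=[0,2,0,0], grip=0, newtons=8)

```text
time: 14.5
tcp_pos: [465.9, 217.7, 32.7]
ee_rot: [-1.572, 0.081, -0.068]
force: [-0.1, 0.2, -0.5]
finger_gap: 23.3
```

```bash
python3 hold.py 6
```

```text
14.5 [465.9 217.7  32.7] [-0.0086 -0.0023 -1.    ] yaw -0.095 gap 23.3 [-0.1  0.2 -0.5]
14.8 [464.5 217.6  31.9] [-0.0103 -0.0028 -0.9999] yaw -0.095 gap 4.2 [-0.8  0.1  2. ]
```

Emit:
servo_tool(steps=[0,-25,0,0])

```text
time: 14.9
tcp_pos: [462.2, 216.9, 55.0]
ee_rot: [-1.575, 0.087, -0.062]
force: [0.7, -0.9, -0.3]
finger_gap: 3.8
```

```bash
python3 hold.py 3
cat > prof.py <<'E'
from h import *
import sys
nm=sys.argv[1]
out=[]
for n in ('side','scene','wrist'):
    p,d,m=grab(n,f'{nm}_{n}.png');w=world(d,m);pi=p.astype(int)
    k=(pi[...,0]>pi[...,2]+9)&(p.max(-1)<115)&(w[...,0]>445)&(w[...,0]<540)&(w[...,1]>90)&(w[...,1]<300)&(w[...,2]>5)&(w[...,2]<110);q=w[k]
    c,s=np.cos(-.09),np.sin(-.09)
    t=(q[:,:2]-[490,190])@np.array([[c,-s],[s,c]]);o=np.c_[t,q[:,2]]
    if len(o)>20: print(n,len(o),'tray-ish x,y,z 2%',np.percentile(o,2,axis=0).round(),'98%',np.percentile(o,98,axis=0).round())
    for z in range(5,110,8):
        a=o[(o[:,2]>=z)&(o[:,2]<z+8)]
        if len(a)>8: print('   z',z,len(a),'x',np.percentile(a[:,0],[5,50,95]).round(),'y',np.percentile(a[:,1],[5,95]).round())
E
python3 prof.py lift1
```

```text
14.9 [462.2 216.9  55. ] [-0.0167 -0.0048 -0.9998] yaw -0.095 gap 3.8 [ 0.7 -0.9 -0.3]
15.05 [466.1 218.2  58.2] [-0.0068 -0.0017 -1.    ] yaw -0.095 gap 3.7 [ 0.3  1.  -0.7]
side 116 tray-ish x,y,z 2% [-27. -73.   6.] 98% [ 4. 53. 73.]
   z 5 13 x [-10.  -2.   5.] y [ 6. 62.]
   z 37 31 x [-25. -19.  -4.] y [-40.  30.]
   z 45 19 x [-21. -14.  -8.] y [-72.   1.]
   z 53 14 x [-20. -15. -11.] y [-74. -15.]
   z 61 13 x [-26. -22. -18.] y [-72.   4.]
   z 69 21 x [-27. -25. -23.] y [-70. -32.]
scene 111 tray-ish x,y,z 2% [-36. -77.  33.] 98% [-4.  8. 71.]
   z 37 34 x [-21.  -8.  -3.] y [-61.  -6.]
   z 45 17 x [-18. -13.  -9.] y [-77. -14.]
   z 53 10 x [-38. -27. -14.] y [-78.  -9.]
   z 61 26 x [-28. -26. -22.] y [-71.   5.]
   z 69 17 x [-28. -27. -25.] y [-68. -37.]
wrist 1665 tray-ish x,y,z 2% [-39. -68.  32.] 98% [-5. 58. 70.]
   z 29 643 x [-26.  -8.  -5.] y [-62.  56.]
   z 37 126 x [-36. -26.  -9.] y [-67.  56.]
   z 45 139 x [-42. -34. -16.] y [-70.  58.]
   z 53 90 x [-29. -25. -21.] y [51. 56.]
   z 61 576 x [-30. -28. -26.] y [-51.  49.]
   z 69 77 x [-30. -28. -27.] y [-58. -37.]
```

Emit:
servo_tool(steps=[15,-3,2,0,15,0,2,0])

```text
time: 15.4
tcp_pos: [491.5, 218.2, 57.2]
ee_rot: [-1.575, 0.087, -0.06]
force: [0.3, -0.4, -0.2]
finger_gap: 3.7
```

```bash
python3 hold.py 4;python3 plan.py 498 221 34
```

```text
15.4 [491.5 218.2  57.2] [-0.0169 -0.0046 -0.9998] yaw -0.094 gap 3.7 [ 0.3 -0.4 -0.2]
15.6 [491.  217.9  56.9] [-0.0182 -0.0049 -0.9998] yaw -0.094 gap 4.0 [ 0.4 -0.5 -0.1]
t 15.6 pos [491.  217.9  56.9] yaw -0.094 tooly [-0.018 -0.005 -1.   ] gap 4.0 F [ 0.4 -0.5 -0.1] rows 1
[6.7, 22.9, 3.7, np.float64(-0.007)]
```

Emit:
servo_tool(steps=[8,22,3,0])

```text
time: 15.7
tcp_pos: [499.4, 220.5, 36.3]
ee_rot: [-1.574, 0.086, -0.062]
force: [1.1, -0.3, -0.6]
finger_gap: 4.0
```

```bash
python3 hold.py 3
```

```text
15.7 [499.4 220.5  36.3] [-0.015  -0.0038 -0.9999] yaw -0.094 gap 4.0 [ 1.1 -0.3 -0.6]
15.85 [497.1 219.7  33.5] [-0.0222 -0.006  -0.9997] yaw -0.094 gap 3.9 [-0.3  1.1 -0.1]
```

Emit:
servo_tool(steps=[0,4,0,0])

```text
time: 15.95
tcp_pos: [496.4, 220.0, 30.5]
ee_rot: [-1.576, 0.092, -0.057]
force: [-4.1, 1.9, 12.8]
finger_gap: 4.0
```

```bash
python3 hold.py 3;python3 prof.py low1
```

```text
15.95 [496.4 220.   30.5] [-0.0228 -0.0053 -0.9997] yaw -0.095 gap 4.0 [-4.1  1.9 12.8]
16.1 [496.3 219.9  30.3] [-0.0224 -0.0055 -0.9997] yaw -0.094 gap 3.3 [-1.9  0.4  1.7]
side 100 tray-ish x,y,z 2% [ -8. -68.   6.] 98% [28. 42. 93.]
   z 5 20 x [ 7. 15. 28.] y [-28.  47.]
   z 13 18 x [ 9. 12. 27.] y [-48.  -2.]
   z 21 18 x [ 6. 17. 20.] y [-67.   5.]
   z 29 9 x [10. 14. 16.] y [-69.   4.]
   z 37 20 x [ 2.  6. 10.] y [-66.  13.]
   z 45 12 x [2. 4. 5.] y [-65. -29.]
scene 72 tray-ish x,y,z 2% [  3. -70.   8.] 98% [28. 18. 46.]
   z 5 9 x [13. 25. 28.] y [-14.  20.]
   z 13 29 x [11. 24. 28.] y [-55.  -0.]
   z 21 13 x [14. 19. 21.] y [-72.  -7.]
   z 37 15 x [3. 5. 9.] y [-68.  11.]
wrist 1740 tray-ish x,y,z 2% [ -6. -64.   7.] 98% [28. 63. 46.]
   z 5 689 x [ 5. 25. 28.] y [-55.  62.]
   z 13 154 x [-5.  6. 25.] y [-62.  61.]
   z 21 136 x [-9. -1. 16.] y [-66.  63.]
   z 29 125 x [ 3.  6. 10.] y [47. 61.]
   z 37 571 x [2. 4. 5.] y [-45.  51.]
   z 45 34 x [2. 4. 6.] y [-52.  39.]
   z 53 14 x [6. 6. 6.] y [24. 39.]
   z 101 12 x [2. 2. 9.] y [23. 41.]
```

Emit:
servo_tool(steps=[-5,0,0,0,-5,1,0,0])

```text
time: 16.45
tcp_pos: [487.4, 220.6, 29.9]
ee_rot: [-1.576, 0.089, -0.059]
force: [0.1, -0.1, 1.9]
finger_gap: 3.9
```

```bash
python3 hold.py 2;python3 prof.py low2 | grep -A9 wrist
```

```text
16.45 [487.4 220.6  29.9] [-0.0193 -0.0058 -0.9998] yaw -0.094 gap 3.9 [ 0.1 -0.1  1.9]
16.55 [486.8 220.6  29.8] [-0.0201 -0.0058 -0.9998] yaw -0.094 gap 3.8 [-0.6 -1.2  2.1]
wrist 1784 tray-ish x,y,z 2% [-15. -64.   7.] 98% [21. 62. 57.]
   z 5 678 x [-3. 17. 21.] y [11. 61.]
   z 13 196 x [-14.   9.  18.] y [-62.  61.]
   z 21 141 x [-18. -10.   8.] y [-67.  63.]
   z 29 159 x [-7. -4.  1.] y [42. 61.]
   z 37 556 x [-7. -5. -4.] y [-47.  50.]
   z 45 16 x [-7. -5. -3.] y [-52.  40.]
   z 53 22 x [-3. -3. -3.] y [25. 38.]
   z 101 11 x [-8. -8. -8.] y [37. 41.]
```

Emit:
servo_tool(steps=[0,4,0,0])

```text
time: 16.8
tcp_pos: [488.2, 221.0, 27.2]
ee_rot: [-1.575, 0.088, -0.06]
force: [-2.1, 0.6, 12.7]
finger_gap: 3.6
```

```bash
python3 hold.py 3;python3 prof.py low3 | grep -A9 wrist
```

```text
16.8 [488.2 221.   27.2] [-0.0184 -0.0049 -0.9998] yaw -0.094 gap 3.6 [-2.1  0.6 12.7]
16.95 [488.1 221.   26.6] [-0.0187 -0.005  -0.9998] yaw -0.094 gap 3.8 [-0.9 -0.4  6.5]
wrist 1816 tray-ish x,y,z 2% [-15. -64.   7.] 98% [21. 63. 53.]
   z 5 687 x [-2. 17. 21.] y [10. 62.]
   z 13 170 x [-14.  -2.  16.] y [-62.  61.]
   z 21 137 x [-17.  -9.   8.] y [-66.  64.]
   z 29 159 x [-6. -3.  1.] y [43. 61.]
   z 37 607 x [-7. -5. -3.] y [-45.  50.]
   z 45 20 x [-6. -5. -3.] y [-48.  40.]
   z 53 16 x [-3. -3. -3.] y [25. 38.]
   z 93 11 x [-7. -7. -7.] y [37. 41.]
```

Emit:
servo_tool(steps=[-4,1,0,0,-4,2,0,0,-4,2,0,0], newtons=3)

```text
time: 17.4
tcp_pos: [476.1, 221.7, 22.0]
ee_rot: [-1.576, 0.088, -0.061]
force: [-0.7, 0.5, 1.1]
finger_gap: 4.3
```

```bash
python3 hold.py 2;python3 prof.py low4 | grep -A9 wrist
```

```text
17.4 [476.1 221.7  22. ] [-0.018  -0.0054 -0.9998] yaw -0.095 gap 4.3 [-0.7  0.5  1.1]
17.5 [475.3 221.7  21.6] [-0.0195 -0.0056 -0.9998] yaw -0.095 gap 4.1 [-0.6 -0.4  2.8]
wrist 2161 tray-ish x,y,z 2% [-20. -51.   7.] 98% [18. 63. 78.]
   z 5 445 x [-11.   6.  10.] y [12. 56.]
   z 13 693 x [-21.  14.  18.] y [-63.  63.]
   z 21 162 x [-8.  0.  9.] y [58. 61.]
   z 29 573 x [-19. -16. -10.] y [11. 60.]
   z 37 238 x [-19. -17. -15.] y [-49.  30.]
   z 77 10 x [-14. -14. -14.] y [32. 36.]
   z 85 9 x [-19. -19. -19.] y [36. 40.]
   z 93 15 x [-20. -19. -12.] y [38. 42.]
   z 101 14 x [-19. -19. -19.] y [24. 29.]
```

Emit:
servo_tool(steps=[-3,3,0,0,-3,4,0,0])

```text
time: 17.85
tcp_pos: [470.4, 222.5, 15.1]
ee_rot: [-1.575, 0.088, -0.061]
force: [-1.5, -0.0, 0.5]
finger_gap: 4.1
```

```bash
python3 hold.py 2;python3 prof.py low5 | grep -A9 wrist
```

```text
17.85 [470.4 222.5  15.1] [-0.0177 -0.005  -0.9998] yaw -0.095 gap 4.1 [-1.5 -0.   0.5]
17.95 [469.8 222.4  14.6] [-0.0189 -0.0053 -0.9998] yaw -0.095 gap 4.2 [-0.7  0.1 -0.8]
wrist 2378 tray-ish x,y,z 2% [-25. -49.   8.] 98% [16. 64. 51.]
   z 5 453 x [-21.  -2.   1.] y [13. 63.]
   z 13 345 x [ 7.  8. 10.] y [15. 54.]
   z 21 977 x [-23.   7.  16.] y [21. 62.]
   z 29 555 x [-24. -22. -20.] y [-48.  52.]
   z 69 11 x [-20. -20. -20.] y [32. 36.]
   z 85 20 x [-25. -25. -18.] y [36. 42.]
   z 93 12 x [-25. -25. -25.] y [25. 29.]
```

Emit:
servo_tool(steps=[-1,4,0,0])

```text
time: 18.2
tcp_pos: [470.5, 222.9, 11.4]
ee_rot: [-1.575, 0.087, -0.062]
force: [-0.5, -0.6, 1.1]
finger_gap: 3.8
```

```bash
python3 hold.py 3;python3 prof.py low6 | grep -A9 wrist
```

```text
18.2 [470.5 222.9  11.4] [-0.016  -0.0045 -0.9999] yaw -0.095 gap 3.8 [-0.5 -0.6  1.1]
18.35 [469.9 222.7  11. ] [-0.0172 -0.0049 -0.9998] yaw -0.095 gap 4.1 [-0.2 -0.  -0.1]
wrist 2412 tray-ish x,y,z 2% [-25. -50.   7.] 98% [16. 64. 31.]
   z 5 475 x [-20.   0.   3.] y [-62.  63.]
   z 13 346 x [ 8.  9. 11.] y [18. 54.]
   z 21 1539 x [-25. -13.  15.] y [-40.  62.]
   z 61 9 x [-20. -20. -20.] y [32. 36.]
   z 77 15 x [-27. -26. -18.] y [36. 42.]
   z 93 12 x [-26. -26. -25.] y [26. 29.]
```

Emit:
servo_tool(steps=[0,0,0,0], grip=0.14)

```text
time: 18.6
tcp_pos: [469.8, 222.5, 11.0]
ee_rot: [-1.576, 0.088, -0.061]
force: [-0.6, 0.4, 0.1]
finger_gap: 9.4
```

```bash
python3 hold.py 3
```

```text
18.6 [469.8 222.5  11. ] [-0.0174 -0.0052 -0.9998] yaw -0.095 gap 9.4 [-0.6  0.4  0.1]
18.75 [469.8 222.6  11.1] [-0.0174 -0.0052 -0.9998] yaw -0.095 gap 13.0 [ 0.6 -0.   1. ]
```

Emit:
servo_tool(steps=[1,-25,0,0])

```text
time: 18.85
tcp_pos: [468.5, 221.6, 33.9]
ee_rot: [-1.578, 0.093, -0.056]
force: [0.5, 0.4, 0.3]
finger_gap: 13.1
```

Emit:
servo_tool(steps=[0,-45,0,0,0,-40,0,0])

```text
time: 19.05
tcp_pos: [468.1, 221.3, 118.3]
ee_rot: [-1.581, 0.099, -0.05]
force: [0.2, 0.7, 0.5]
finger_gap: 13.1
```

```bash
python3 hold.py 3;python3 prof.py low7; python3 plan.py 434 -169 110; cd pics
python3 - <<'E'
import cv2,numpy as np
a=cv2.imread('low7_wrist.png');b=cv2.imread('low7_scene.png')
cv2.imwrite('low7.png',np.hstack([cv2.resize(cv2.convertScaleAbs(a[20:320,120:420],alpha=1.5),(400,400)),cv2.resize(cv2.convertScaleAbs(b[100:250,220:420],alpha=1.5),(400,400))]))
E
```

```text
19.05 [468.1 221.3 118.3] [-0.032  -0.0099 -0.9994] yaw -0.095 gap 13.1 [0.2 0.7 0.5]
19.2 [470.5 222.2 119.7] [-0.0248 -0.0076 -0.9997] yaw -0.095 gap 13.1 [-0.4  1.1  0.9]
side 112 tray-ish x,y,z 2% [-24. -70.   6.] 98% [15. 58. 29.]
   z 5 18 x [-13.   9.  13.] y [-37.  62.]
   z 13 16 x [ 1.  3. 11.] y [-45.  28.]
   z 21 78 x [-23.   2.  15.] y [-68.  36.]
scene 138 tray-ish x,y,z 2% [-24. -72.   8.] 98% [16. 29. 28.]
   z 5 18 x [-17.   9.  11.] y [-70. -14.]
   z 13 12 x [1. 2. 4.] y [-55. -12.]
   z 21 107 x [-23.  10.  16.] y [-70.  27.]
wrist 1508 tray-ish x,y,z 2% [-24. -63.   7.] 98% [15. 63. 27.]
   z 5 261 x [-20.   1.  10.] y [-66.  63.]
   z 13 176 x [ 8.  9. 11.] y [ 9. 54.]
   z 21 1071 x [-24.   2.  15.] y [-53.  61.]
t 19.4 pos [467.4 221.1 116. ] yaw -0.095 tooly [-0.033 -0.01  -0.999] gap 13.2 F [-0.2  0.1 -0.8] rows 9
[0.4, 0.7, -43.5, np.float64(-0.001)]
[0.4, 0.7, -43.5, np.float64(-0.001)]
[0.3, 0.7, -43.5, np.float64(-0.001)]
[0.3, 0.7, -43.5, np.float64(-0.001)]
[0.3, 0.7, -43.5, np.float64(-0.001)]
[0.2, 0.7, -43.5, np.float64(-0.001)]
[0.2, 0.7, -43.5, np.float64(-0.001)]
[0.1, 0.7, -43.5, np.float64(-0.001)]
[0.1, 0.7, -43.5, np.float64(-0.001)]
```

View pics/low7.png

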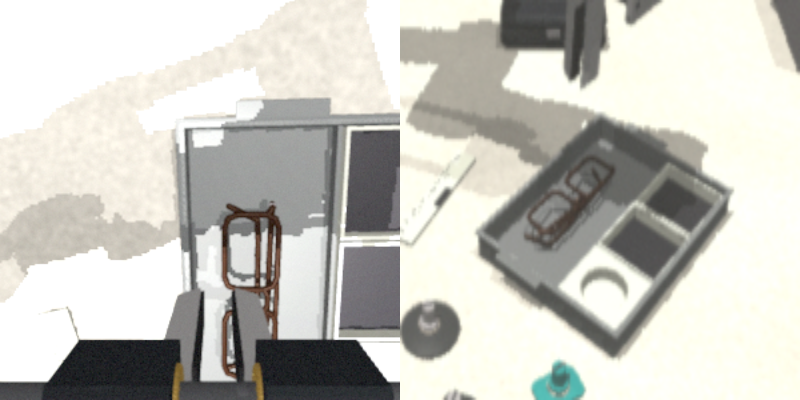

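The frame lies flat in the bay: front z is 21–27 mm, and it shows at (250,260) in the left half of the picture. Now lens A.

Emit:
servo_tool(steps=[-1,0,-25,0,-1,0,-44,0,-1,0,-44,0,-1,0,-44,0,-1,0,-44,0,-1,0,-44,0,-1,0,-44,0,-1,0,-44,0], grip=0.43)

```text
time: 20.15
tcp_pos: [418.8, -115.2, 107.3]
ee_rot: [-1.579, 0.111, -0.02]
force: [-0.2, -0.4, 0.0]
finger_gap: 40.8
```

```bash
python3 hold.py 2;python3 plan.py 431.5 -167.5 75
```

```text
20.15 [ 418.8 -115.2  107.3] [-0.0584 -0.0069 -0.9983] yaw -0.084 gap 40.8 [-0.2 -0.4  0. ]
20.25 [ 419.2 -118.4  107.4] [-0.0582 -0.0092 -0.9983] yaw -0.09 gap 40.3 [0.4 1.2 0.2]
t 20.2 pos [ 419.2 -118.4  107.4] yaw -0.090 tooly [-0.058 -0.009 -0.998] gap 40.3 F [0.4 1.2 0.2] rows 2
[8.3, 16.2, -23.9, np.float64(-0.002)]
[8.3, 16.2, -23.9, np.float64(-0.002)]
```

Emit:
servo_tool(steps=[8,30,-24,0,8,30,-24,0,0,-30,0,0])

```text
time: 20.55
tcp_pos: [424.7, -166.6, 68.8]
ee_rot: [-1.572, 0.129, -0.017]
force: [-0.9, -0.2, 0.8]
finger_gap: 40.5
```

```bash
python3 hold.py 3
```

```text
20.55 [ 424.7 -166.6   68.8] [-7.080e-02  3.000e-04 -9.975e-01] yaw -0.093 gap 40.5 [-0.9 -0.2  0.8]
20.7 [ 430.1 -167.4   76.1] [-0.0547 -0.0078 -0.9985] yaw -0.091 gap 40.6 [-0.4  0.6  0.1]
```

Emit:
servo_tool(steps=[0,30,0,0,0,-30,0,0])

```text
time: 20.9
tcp_pos: [426.5, -163.6, 71.6]
ee_rot: [-1.575, 0.119, -0.021]
force: [0.0, 0.1, -1.2]
finger_gap: 40.8
```

```bash
python3 hold.py 3;python3 wl.py la 431 -167 16 20 35;python3 plan.py 431.5 -167.5 40
```

```text
20.9 [ 426.5 -163.6   71.6] [-0.0622 -0.0032 -0.9981] yaw -0.089 gap 40.8 [ 0.   0.1 -1.2]
21.05 [ 433.8 -167.4   78.5] [-0.0447 -0.0126 -0.9989] yaw -0.089 gap 40.4 [ 0.2 -0.5 -0.4]
252 [ 431.4 -164.4   27.1] ((431.3675842285156, -164.99099731445312), (13.273072242736816, 13.450302124023438), 9.061664581298828)
t 21.1 pos [ 433.1 -167.2   78. ] yaw -0.089 tooly [-0.046 -0.012 -0.999] gap 40.7 F [-0.5  0.5 -0.7] rows 1
[-1.6, 38.0, -0.5, np.float64(-0.002)]
```

Emit:
servo_tool(steps=[-4,15,1,0,-3,15,0,0,0,0,0,0])

```text
time: 21.4
tcp_pos: [424.0, -164.0, 46.9]
ee_rot: [-1.584, 0.103, -0.033]
force: [0.7, -0.2, -0.1]
finger_gap: 40.7
```

```bash
python3 hold.py 3;python3 plan.py 431.4 -166.3 14
```

```text
21.4 [ 424.  -164.    46.9] [-0.0449 -0.0124 -0.9989] yaw -0.087 gap 40.7 [ 0.7 -0.2 -0.1]
21.55 [ 426.4 -165.3   48.8] [-0.0408 -0.0145 -0.9991] yaw -0.087 gap 40.6 [-0.2  0.3 -0.8]
t 21.6 pos [ 426.4 -165.3   48.8] yaw -0.087 tooly [-0.041 -0.015 -0.999] gap 40.6 F [-0.2  0.3 -0.8] rows 1
[5.1, 34.8, -0.5, np.float64(-0.0)]
```

Emit:
servo_tool(steps=[6,34,0,0])

```text
time: 21.65
tcp_pos: [434.8, -168.3, 17.7]
ee_rot: [-1.591, 0.093, -0.044]
force: [0.6, -0.7, 0.4]
finger_gap: 40.4
```

```bash
python3 hold.py 4
```

```text
21.65 [ 434.8 -168.3   17.7] [-0.0316 -0.0196 -0.9993] yaw -0.087 gap 40.4 [ 0.6 -0.7  0.4]
21.85 [ 430.8 -166.2   14.8] [-0.0418 -0.0141 -0.999 ] yaw -0.087 gap 40.0 [ 0.5  0.3 -0.2]
```

Emit:
servo_tool(steps=[0,0,0,0], grip=0.0, newtons=12)

```text
time: 21.95
tcp_pos: [431.4, -166.6, 15.9]
ee_rot: [-1.586, 0.1, -0.037]
force: [-0.3, 0.6, -0.0]
finger_gap: 35.9
```

```bash
python3 hold.py 7
```

```text
21.95 [ 431.4 -166.6   15.9] [-0.0405 -0.0148 -0.9991] yaw -0.087 gap 35.9 [-0.3  0.6 -0. ]
22.3 [ 431.2 -166.5   15.4] [-0.0407 -0.0146 -0.9991] yaw -0.087 gap 13.3 [-0.3  0.3  3.9]
```

Emit:
servo_tool(steps=[0,-25,0,0])

```text
time: 22.4
tcp_pos: [429.8, -164.9, 38.8]
ee_rot: [-1.583, 0.105, -0.032]
force: [0.4, 0.3, -0.7]
finger_gap: 13.3
```

```bash
python3 hold.py 3;python3 plan.py 593.5 258.5 105
```

```text
22.4 [ 429.8 -164.9   38.8] [-0.0463 -0.0117 -0.9989] yaw -0.087 gap 13.3 [ 0.4  0.3 -0.7]
22.55 [ 433.3 -166.7   41.4] [-0.0377 -0.0163 -0.9992] yaw -0.087 gap 13.6 [-0.2 -1.  -0.3]
t 22.6 pos [ 433.3 -166.7   41.4] yaw -0.087 tooly [-0.038 -0.016 -0.999] gap 13.6 F [-0.2 -1.  -0.3] rows 10
[12.2, -6.4, 43.8, np.float64(-0.0)]
[12.3, -6.4, 43.8, np.float64(-0.0)]
[12.3, -6.4, 43.8, np.float64(-0.0)]
[12.3, -6.4, 43.8, np.float64(-0.0)]
[12.3, -6.4, 43.8, np.float64(-0.0)]
[12.3, -6.4, 43.8, np.float64(-0.0)]
[12.3, -6.4, 43.8, np.float64(-0.0)]
[12.3, -6.4, 43.8, np.float64(-0.0)]
[12.3, -6.4, 43.8, np.float64(-0.0)]
[12.3, -6.4, 43.8, np.float64(-0.0)]
```

Emit:
servo_tool(steps=[0,-40,0,0,5,-20,20,0,12,-2,44,0,12,-2,44,0,12,-1,44,0,13,0,44,0,13,0,44,0,13,0,44,0])

```text
time: 23.35
tcp_pos: [540.5, 114.7, 93.1]
ee_rot: [-1.588, 0.112, -0.042]
force: [0.8, 0.1, 0.1]
finger_gap: 13.3
```

```bash
python3 hold.py 2;python3 plan.py 593.5 258.5 95
```

```text
23.35 [540.5 114.7  93.1] [-0.0447 -0.0166 -0.9989] yaw -0.098 gap 13.3 [0.8 0.1 0.1]
23.45 [542.1 118.   92.7] [-0.043  -0.0139 -0.999 ] yaw -0.093 gap 13.5 [ 0.2 -0.6 -0.2]
t 23.4 pos [542.1 118.   92.7] yaw -0.093 tooly [-0.043 -0.014 -0.999] gap 13.5 F [ 0.2 -0.6 -0.2] rows 4
[9.5, -0.6, 36.2, np.float64(-0.002)]
[9.6, -0.6, 36.2, np.float64(-0.002)]
[9.6, -0.6, 36.2, np.float64(-0.002)]
[9.7, -0.6, 36.1, np.float64(-0.002)]
```

Emit:
servo_tool(steps=[10,-1,36,0,10,-1,36,0,10,5,36,0,10,15,34,0])

```text
time: 23.85
tcp_pos: [593.2, 254.4, 66.7]
ee_rot: [-1.59, 0.112, -0.039]
force: [1.4, 0.2, -0.6]
finger_gap: 13.3
```

```bash
python3 hold.py 3;python3 plan.py 593.5 258.5 50
```

```text
23.85 [593.2 254.4  66.7] [-0.0474 -0.0187 -0.9987] yaw -0.096 gap 13.3 [ 1.4  0.2 -0.6]
24.0 [591.1 254.   64. ] [-0.053  -0.0204 -0.9984] yaw -0.094 gap 13.5 [-0.1 -0.8  0.1]
t 24.0 pos [591.1 254.   64. ] yaw -0.094 tooly [-0.053 -0.02  -0.998] gap 13.5 F [-0.1 -0.8  0.1] rows 1
[2.0, 14.0, 4.7, np.float64(-0.007)]
```

Emit:
servo_tool(steps=[6,20,3,0,2,-20,2,0])

```text
time: 24.2
tcp_pos: [595.8, 254.5, 59.6]
ee_rot: [-1.597, 0.121, -0.026]
force: [0.4, -0.3, 0.8]
finger_gap: 13.5
```

```bash
python3 hold.py 3;python3 plan.py 593.5 258.5 40
```

```text
24.2 [595.8 254.5  59.6] [-0.0617 -0.0251 -0.9978] yaw -0.094 gap 13.5 [ 0.4 -0.3  0.8]
t 24.3 pos [601.7 256.4  66.5] yaw -0.094 tooly [-0.047 -0.02  -0.999] gap 13.4 F [0.6 0.1 0.9] rows 1
[-8.4, 26.5, 1.3, np.float64(-0.007)]Traceback (most recent call last):
  File "hold.py", line 6, in <module>
    for i in range(int(sys.argv[1])): viewer.grab_frame('side')
                                      ~~~~~~~~~~~~~~~~~^^^^^^^^
ValueError: 200 camera calls are used up
```

The camera budget is spent (200 calls), so from here I work from the measured positions, the arm state and the forces. Zero rows will do the settling.

Emit:
servo_tool(steps=[-4,14,2,0,-3,12,1,0,0,0,0,0,0,0,0,0])

```text
time: 24.7
tcp_pos: [593.6, 255.2, 41.0]
ee_rot: [-1.592, 0.111, -0.042]
force: [-0.5, 0.3, 0.0]
finger_gap: 13.3
```

```bash
python3 plan.py 593.5 258.5 26
```

```text
t 24.7 pos [593.6 255.2  41. ] yaw -0.098 tooly [-0.044 -0.021 -0.999] gap 13.3 F [-0.5  0.3  0. ] rows 1
[-0.5, 15.0, 3.3, np.float64(-0.011)]
```

Emit:
servo_tool(steps=[0,8,2,0,1,6,1,0,0,0,0,0,0,0,0,0])

```text
time: 25.1
tcp_pos: [594.9, 257.6, 26.1]
ee_rot: [-1.592, 0.11, -0.043]
force: [-0.3, -0.5, -0.3]
finger_gap: 13.6
```

Emit:
servo_tool(steps=[0,3,0,0,0,0,0,0])

```text
time: 25.3
tcp_pos: [595.1, 257.7, 23.0]
ee_rot: [-1.592, 0.11, -0.044]
force: [0.2, -0.2, 1.2]
finger_gap: 13.4
```

```bash
python3 plan.py 593.5 258.5 22
```

```text
t 25.3 pos [595.1 257.7  23. ] yaw -0.098 tooly [-0.043 -0.021 -0.999] gap 13.4 F [ 0.2 -0.2  1.2] rows 1
[-1.6, 1.0, 0.6, np.float64(-0.011)]
```

Emit:
servo_tool(steps=[0,2,0,0,0,0,0,0])

```text
time: 25.5
tcp_pos: [595.6, 257.9, 22.9]
ee_rot: [-1.591, 0.108, -0.045]
force: [-0.8, -0.4, -0.9]
finger_gap: 13.5
```

Emit:
servo_tool(steps=[0,2,0,0])

```text
time: 25.6
tcp_pos: [595.9, 258.1, 22.3]
ee_rot: [-1.591, 0.107, -0.046]
force: [-3.4, -1.3, 13.2]
finger_gap: 13.3
```

Emit:
servo_tool(steps=[0,0,0,0,0,0,0,0,0,0,0,0], grip=0.38)

```text
time: 25.9
tcp_pos: [596.2, 258.2, 22.5]
ee_rot: [-1.591, 0.107, -0.046]
force: [0.0, 0.2, -0.2]
finger_gap: 33.4
```

Emit:
servo_tool(steps=[0,-12,0,0,0,-30,0,0,0,-40,0,0])

```text
time: 26.2
tcp_pos: [594.9, 258.3, 100.7]
ee_rot: [-1.596, 0.118, -0.036]
force: [0.7, 0.3, 0.0]
finger_gap: 36.0
```

```bash
python3 plan.py 527.7 -90 100
```

```text
t 26.2 pos [594.9 258.3 100.7] yaw -0.098 tooly [-0.053 -0.024 -0.998] gap 36.0 F [0.7 0.3 0. ] rows 8
[-4.1, 0.1, -44.1, np.float64(-0.001)]
[-4.2, 0.1, -44.1, np.float64(-0.001)]
[-4.2, 0.1, -44.1, np.float64(-0.001)]
[-4.3, 0.1, -44.1, np.float64(-0.001)]
[-4.3, 0.1, -44.1, np.float64(-0.001)]
[-4.4, 0.1, -44.1, np.float64(-0.001)]
[-4.5, 0.1, -44.1, np.float64(-0.001)]
[-4.5, 0.1, -44.1, np.float64(-0.001)]
```

Emit:
servo_tool(steps=[-4,0,-25,0,-4,0,-44,0,-4,0,-44,0,-4,0,-44,0,-4,0,-44,0,-4,0,-44,0,-4,0,-44,0,-4,5,-35,0], grip=0.43)

```text
time: 27.0
tcp_pos: [539.9, -65.3, 118.3]
ee_rot: [-1.59, 0.089, -0.048]
force: [1.2, 0.7, 0.8]
finger_gap: 40.5
```

```bash
python3 plan.py 527.7 -90 60
```

```text
t 27.0 pos [539.9 -65.3 118.3] yaw -0.088 tooly [-0.027 -0.019 -0.999] gap 40.5 F [1.2 0.7 0.8] rows 2
[-5.0, 29.1, -12.8, np.float64(-0.0)]
[-5.0, 29.1, -12.8, np.float64(-0.0)]
```

Emit:
servo_tool(steps=[-4,28,-13,0,-4,28,-8,0,0,0,0,0,0,0,0,0])

```text
time: 27.4
tcp_pos: [529.8, -93.7, 65.9]
ee_rot: [-1.593, 0.09, -0.06]
force: [0.4, -0.0, 0.2]
finger_gap: 40.3
```

```bash
python3 plan.py 527.7 -90 40
```

```text
t 27.4 pos [529.8 -93.7  65.9] yaw -0.096 tooly [-0.02  -0.022 -1.   ] gap 40.3 F [ 0.4 -0.   0.2] rows 1
[-2.4, 25.9, 3.5, np.float64(-0.009)]
```

Emit:
servo_tool(steps=[-4,25,4,0,0,15,0,0,0,0,0,0,0,0,0,0])

```text
time: 27.8
tcp_pos: [531.6, -88.6, 31.3]
ee_rot: [-1.594, 0.079, -0.067]
force: [0.4, -0.1, 0.6]
finger_gap: 41.0
```

```bash
python3 plan.py 527.7 -90 15
```

```text
t 27.8 pos [531.6 -88.6  31.3] yaw -0.093 tooly [-0.009 -0.024 -1.   ] gap 41.0 F [ 0.4 -0.1  0.6] rows 1
[-3.8, 16.3, -1.7, np.float64(-0.006)]
```

Emit:
servo_tool(steps=[-5,9,0,0,-1,8,0,0,0,0,0,0,0,0,0,0])

```text
time: 28.2
tcp_pos: [527.7, -88.1, 16.3]
ee_rot: [-1.596, 0.074, -0.07]
force: [0.4, -0.5, 0.2]
finger_gap: 40.5
```

```bash
python3 plan.py 527.7 -90 14.5
```

```text
t 28.2 pos [527.7 -88.1  16.3] yaw -0.091 tooly [-0.004 -0.026 -1.   ] gap 40.5 F [ 0.4 -0.5  0.2] rows 1
[0.2, 1.8, -1.9, np.float64(-0.004)]
```

Emit:
servo_tool(steps=[0,1,-1,0,0,0,0,0,0,0,0,0,0,0,0,0,0,0,0,0,0,0,0,0], grip=0, newtons=12)

```text
time: 28.8
tcp_pos: [528.0, -89.6, 15.6]
ee_rot: [-1.596, 0.074, -0.071]
force: [-0.4, 0.1, -0.1]
finger_gap: 13.4
```

Emit:
servo_tool(steps=[0,-25,0,0,0,0,0,0])

```text
time: 29.0
tcp_pos: [527.8, -88.9, 40.6]
ee_rot: [-1.595, 0.075, -0.07]
force: [0.8, -0.4, -0.1]
finger_gap: 13.8
```

```bash
python3 plan.py 588 180.8 95
```

```text
t 29.0 pos [527.8 -88.9  40.6] yaw -0.092 tooly [-0.004 -0.026 -1.   ] gap 13.8 F [ 0.8 -0.4 -0.1] rows 6
[5.9, -9.1, 45.7, np.float64(-0.001)]
[5.9, -9.1, 45.7, np.float64(-0.001)]
[5.9, -9.1, 45.7, np.float64(-0.001)]
[6.0, -9.1, 45.7, np.float64(-0.001)]
[6.0, -9.1, 45.7, np.float64(-0.001)]
[6.1, -9.1, 45.7, np.float64(-0.001)]
```

Emit:
servo_tool(steps=[0,-40,0,0,2,-20,20,0,6,-1,44,0,6,-1,44,0,6,0,44,0,6,0,44,0,6,0,44,0,6,0,22,0])

```text
time: 29.8
tcp_pos: [591.1, 175.5, 93.1]
ee_rot: [-1.596, 0.083, -0.074]
force: [-0.2, 0.6, -1.0]
finger_gap: 13.1
```

```bash
python3 plan.py 588 180.8 60
```

```text
t 29.8 pos [591.1 175.5  93.1] yaw -0.100 tooly [-0.007 -0.026 -1.   ] gap 13.1 F [-0.2  0.6 -1. ] rows 1
[-3.6, 33.1, 4.9, np.float64(-0.013)]
```

Emit:
servo_tool(steps=[-3,18,3,0,-3,18,2,0,0,15,0,0,0,0,0,0,0,0,0,0])

```text
time: 30.3
tcp_pos: [585.0, 185.6, 36.4]
ee_rot: [-1.595, 0.079, -0.067]
force: [-1.0, -0.6, 0.3]
finger_gap: 13.4
```

```bash
python3 plan.py 588 180.8 26
```

```text
t 30.3 pos [585.  185.6  36.4] yaw -0.093 tooly [-0.009 -0.025 -1.   ] gap 13.4 F [-1.  -0.6  0.3] rows 1
[3.5, 10.4, -4.5, np.float64(-0.006)]
```

Emit:
servo_tool(steps=[3,0,-5,0,1,0,0,0,0,7,0,0,0,0,0,0,0,4,0,0,0,0,0,0])

```text
time: 30.9
tcp_pos: [590.8, 178.7, 27.2]
ee_rot: [-1.594, 0.077, -0.072]
force: [0.1, -0.1, -0.4]
finger_gap: 13.2
```

```bash
python3 plan.py 588 180.8 23
```

```text
t 30.9 pos [590.8 178.7  27.2] yaw -0.094 tooly [-0.004 -0.025 -1.   ] gap 13.2 F [ 0.1 -0.1 -0.4] rows 1
[-3.0, 4.2, 1.9, np.float64(-0.007)]
```

Emit:
servo_tool(steps=[-3,3,1,0,0,0,0,0,0,2,0,0])

```text
time: 31.2
tcp_pos: [587.9, 180.1, 22.3]
ee_rot: [-1.594, 0.076, -0.073]
force: [-1.6, -0.7, 14.8]
finger_gap: 13.0
```

Emit:
servo_tool(steps=[0,2,0,0])

```text
time: 31.3
tcp_pos: [588.0, 180.1, 22.2]
ee_rot: [-1.594, 0.075, -0.073]
force: [-5.6, -1.5, 19.1]
finger_gap: 13.4
```

Emit:
servo_tool(steps=[0,0,0,0,0,0,0,0,0,0,0,0,0,0,0,0], grip=0.38)

```text
time: 31.7
tcp_pos: [588.4, 180.4, 22.8]
ee_rot: [-1.594, 0.073, -0.074]
force: [0.5, 0.1, -0.0]
finger_gap: 35.4
```

Emit:
servo_tool(steps=[0,-12,0,0,0,-30,0,0,0,-40,0,0,0,-20,0,0])

```text
time: 32.1
tcp_pos: [585.8, 182.3, 125.3]
ee_rot: [-1.596, 0.081, -0.067]
force: [0.4, -0.1, -0.3]
finger_gap: 35.8
```

```bash
python3 plan.py 452.3 -309 110
```

```text
t 32.1 pos [585.8 182.3 125.3] yaw -0.094 tooly [-0.01  -0.026 -1.   ] gap 35.8 F [ 0.4 -0.1 -0.3] rows 11
[-7.9, 1.4, -45.6, np.float64(-0.001)]
[-7.9, 1.4, -45.6, np.float64(-0.001)]
[-8.0, 1.4, -45.6, np.float64(-0.001)]
[-8.0, 1.4, -45.6, np.float64(-0.001)]
[-8.0, 1.4, -45.6, np.float64(-0.001)]
[-8.0, 1.4, -45.6, np.float64(-0.001)]
[-8.1, 1.4, -45.6, np.float64(-0.001)]
[-8.1, 1.4, -45.6, np.float64(-0.001)]
[-8.1, 1.4, -45.6, np.float64(-0.001)]
[-8.2, 1.4, -45.6, np.float64(-0.001)]
[-8.2, 1.4, -45.6, np.float64(-0.001)]
```

Emit:
servo_tool(steps=[-8,0,-25,0,-8,0,-45,0,-8,0,-45,0,-8,0,-45,0,-8,0,-45,0,-8,0,-45,0,-8,0,-45,0,-8,0,-45,0], grip=0.66)

```text
time: 32.9
tcp_pos: [495.6, -155.1, 145.1]
ee_rot: [-1.594, 0.055, -0.075]
force: [-0.2, -0.8, 0.6]
finger_gap: 61.9
```

```bash
python3 plan.py 452.3 -309 85
```

```text
t 32.9 pos [ 495.6 -155.1  145.1] yaw -0.082 tooly [ 0.012 -0.024 -1.   ] gap 61.9 F [-0.2 -0.8  0.6] rows 4
[-7.6, 15.0, -39.2, np.float64(0.001)]
[-7.6, 15.0, -39.2, np.float64(0.001)]
[-7.5, 15.0, -39.2, np.float64(0.001)]
[-7.5, 15.0, -39.3, np.float64(0.001)]
```

Emit:
servo_tool(steps=[-8,10,-39,0,-8,15,-39,0,-7,18,-39,0,-7,18,-34,0,0,0,0,0,0,0,0,0])

```text
time: 33.5
tcp_pos: [452.5, -318.2, 92.0]
ee_rot: [-1.6, 0.054, -0.089]
force: [-0.7, 0.1, -1.2]
finger_gap: 62.1
```

```bash
python3 plan.py 452.3 -309 60
```

```text
t 33.5 pos [ 452.5 -318.2   92. ] yaw -0.090 tooly [ 0.021 -0.032 -0.999] gap 62.1 F [-0.7  0.1 -1.2] rows 1
[-1.0, 32.0, 9.2, np.float64(-0.003)]
```

Emit:
servo_tool(steps=[-2,20,8,0,0,18,1,0,0,0,0,0,0,0,0,0])

```text
time: 33.9
tcp_pos: [455.3, -307.8, 57.2]
ee_rot: [-1.603, 0.047, -0.091]
force: [0.6, 0.1, 0.5]
finger_gap: 62.0
```

```bash
python3 plan.py 452.3 -309 20
```

```text
t 33.9 pos [ 455.3 -307.8   57.2] yaw -0.087 tooly [ 0.026 -0.034 -0.999] gap 62.0 F [0.6 0.1 0.5] rows 1
[-2.9, 37.2, -1.5, np.float64(0.0)]
```

Emit:
servo_tool(steps=[-4,18,0,0,-2,18,0,0,0,0,0,0,0,0,0,0])

```text
time: 34.3
tcp_pos: [454.8, -308.6, 26.4]
ee_rot: [-1.608, 0.038, -0.094]
force: [0.6, 0.2, 0.5]
finger_gap: 62.2
```

```bash
python3 plan.py 452.3 -309 20
```

```text
t 34.3 pos [ 454.8 -308.6   26.4] yaw -0.083 tooly [ 0.034 -0.04  -0.999] gap 62.2 F [0.6 0.2 0.5] rows 1
[-2.5, 6.4, -0.6, np.float64(0.004)]
```

Emit:
servo_tool(steps=[-3,5,0,0,0,0,0,0])

```text
time: 34.5
tcp_pos: [453.4, -309.1, 23.3]
ee_rot: [-1.611, 0.035, -0.096]
force: [-0.2, -0.3, -0.4]
finger_gap: 62.2
```

Emit:
servo_tool(steps=[0,0,0,0,0,0,0,0,0,0,0,0,0,0,0,0,0,0,0,0,0,0,0,0], grip=0.1, newtons=12)

```text
time: 35.1
tcp_pos: [454.1, -309.9, 24.8]
ee_rot: [-1.612, 0.033, -0.098]
force: [-0.5, -0.7, -0.2]
finger_gap: 33.5
```

```bash
python3 plan.py 452.3 -309 20
```

```text
t 35.1 pos [ 454.1 -309.9   24.8] yaw -0.082 tooly [ 0.039 -0.044 -0.998] gap 33.5 F [-0.5 -0.7 -0.2] rows 1
[-1.8, 4.8, 0.8, np.float64(0.005)]
```

Emit:
servo_tool(steps=[0,-15,0,0,0,-35,0,0,0,-30,0,0,3,-5,15,0,10,0,35,0,13,0,42,0,15,0,43,0,15,0,43,0])

```text
time: 35.9
tcp_pos: [521.1, -129.5, 103.6]
ee_rot: [-1.609, 0.046, -0.103]
force: [1.1, -0.3, -0.5]
finger_gap: 33.7
```

```bash
python3 plan.py 582 103 95
```

```text
t 35.9 pos [ 521.1 -129.5  103.6] yaw -0.094 tooly [ 0.035 -0.042 -0.999] gap 33.7 F [ 1.1 -0.3 -0.5] rows 6
[6.5, 1.4, 39.5, np.float64(-0.001)]
[6.5, 1.4, 39.5, np.float64(-0.001)]
[6.6, 1.4, 39.5, np.float64(-0.001)]
[6.6, 1.4, 39.5, np.float64(-0.001)]
[6.7, 1.4, 39.5, np.float64(-0.001)]
[6.7, 1.4, 39.5, np.float64(-0.001)]
```

Emit:
servo_tool(steps=[7,0,40,0,7,0,40,0,7,0,40,0,7,0,40,0,6,0,40,0,5,0,22,0,0,0,0,0,0,0,0,0])

```text
time: 36.7
tcp_pos: [575.3, 110.7, 85.9]
ee_rot: [-1.606, 0.048, -0.084]
force: [0.8, -1.1, 0.1]
finger_gap: 33.9
```

```bash
python3 plan.py 582 103 70
```

```text
t 36.7 pos [575.3 110.7  85.9] yaw -0.084 tooly [ 0.021 -0.037 -0.999] gap 33.9 F [ 0.8 -1.1  0.1] rows 1
[7.3, 15.9, -7.1, np.float64(0.003)]
```

Emit:
servo_tool(steps=[6,15,-6,0,0,8,0,0,0,0,0,0,0,0,0,0])

```text
time: 37.1
tcp_pos: [579.2, 99.0, 59.5]
ee_rot: [-1.607, 0.055, -0.084]
force: [0.8, -0.6, -0.3]
finger_gap: 33.5
```

```bash
python3 plan.py 581.5 104 50
```

```text
t 37.1 pos [579.2  99.   59.5] yaw -0.088 tooly [ 0.016 -0.038 -0.999] gap 33.5 F [ 0.8 -0.6 -0.3] rows 1
[1.9, 9.5, 5.2, np.float64(-0.001)]
```

Emit:
servo_tool(steps=[2,0,5,0,0,7,0,0,0,0,0,0,0,0,0,0])

```text
time: 37.5
tcp_pos: [582.4, 102.6, 52.4]
ee_rot: [-1.607, 0.056, -0.087]
force: [0.7, 0.1, -1.1]
finger_gap: 33.6
```

```bash
python3 plan.py 581.5 104 46
```

```text
t 37.5 pos [582.4 102.6  52.4] yaw -0.090 tooly [ 0.018 -0.038 -0.999] gap 33.6 F [ 0.7  0.1 -1.1] rows 1
[-1.0, 6.4, 1.3, np.float64(-0.003)]
```

Emit:
servo_tool(steps=[-1,5,1,0,0,5,1,0,0,0,0,0,0,0,0,0])

```text
time: 37.9
tcp_pos: [581.6, 104.8, 41.6]
ee_rot: [-1.607, 0.055, -0.086]
force: [-0.0, 0.6, -0.1]
finger_gap: 33.6
```

```bash
python3 plan.py 581.5 104 36
```

```text
t 37.9 pos [581.6 104.8  41.6] yaw -0.089 tooly [ 0.018 -0.038 -0.999] gap 33.6 F [-0.   0.6 -0.1] rows 1
[-0.1, 5.6, -0.8, np.float64(-0.002)]
```

Inside the well with no contact; continuing down.

Emit:
servo_tool(steps=[0,4,0,0,0,3,0,0,0,0,0,0,0,0,0,0])

```text
time: 38.3
tcp_pos: [581.9, 104.6, 34.0]
ee_rot: [-1.607, 0.055, -0.086]
force: [0.7, 0.7, -0.7]
finger_gap: 33.7
```

Emit:
servo_tool(steps=[0,2,0,0,0,0,0,0])

```text
time: 38.5
tcp_pos: [582.3, 104.5, 32.2]
ee_rot: [-1.607, 0.055, -0.087]
force: [-0.6, 0.2, 0.4]
finger_gap: 33.4
```

Emit:
servo_tool(steps=[0,2,0,0])

```text
time: 38.6
tcp_pos: [581.7, 104.7, 31.1]
ee_rot: [-1.606, 0.056, -0.087]
force: [-4.8, 2.2, 16.5]
finger_gap: 33.5
```

Contact at the expected height. I'll release slowly and retreat.

Emit:
servo_tool(steps=[0,0,0,0,0,0,0,0,0,0,0,0,0,0,0,0], grip=0.6)

```text
time: 39.0
tcp_pos: [582.0, 104.7, 31.4]
ee_rot: [-1.606, 0.055, -0.087]
force: [-0.1, -0.3, 0.5]
finger_gap: 55.9
```

Emit:
servo_tool(steps=[0,-15,0,0,0,-30,0,0,0,-40,0,0,0,-40,0,0,0,0,0,0,0,0,0,0])

```text
time: 39.6
tcp_pos: [578.5, 109.1, 158.2]
ee_rot: [-1.607, 0.059, -0.083]
force: [-0.9, 0.8, -0.2]
finger_gap: 56.2
```

Run:
```python
from h import *
s=status.get_state();print(s['time'],s['tcp_pos'],s['finger_gap'],s['force'])
try: print(nets.search_frame('scene','lens_a'))
except Exception as e: print(e)
```

```text
39.6 [578.49018172 109.12464736 158.16799112] 56.17449402516016 [-0.85014726  0.8156677  -0.23822393]
[{'pixel': [181.8, 259.9], 'conf': 0.94}, {'pixel': [126.8, 275.8], 'conf': 0.79}, {'pixel': [299.3, 245.8], 'conf': 0.76}, {'pixel': [244.6, 258.5], 'conf': 0.62}]
```

```bash
python3 -c "
from h import *;print(order.sign_off())"
```

```text
the job is handed in; nothing more can be done
None
```

I handed the job in at about 40 s with all four things set in the tray, but the lenses and the pot were never checked by camera. I used up the 200 camera calls, mostly by taking pictures just to let the arm settle. That left nothing after the first lens was carried to its cup.

- **Frame:** it lies flat, front up, in the long bay, about 7 mm off the bay's centre. The last pictures showed its front level at z 21–27 mm.
    - On the first release it stuck to one finger, which had wedged in the nose notch, and it was lifted out again.
    - As I lowered it again it slipped off and came to rest tilted about 50°. I re-gripped it by a rim and laid it flat. I did not measure how fast it moved in that slip, so I can't rule out that it broke the 0.6 m/s drop limit.
- **Lenses:** I took the two grey rectangular ones and put one in the far cup and one in the middle cup. For both, the floor contact force came at the expected height (underside about 7 mm). The tool was within about 3 mm of each cup's centre as measured at the start.
- **Screw pot:** it stands in the round well, with floor contact at the expected height and the tool about 2 mm from the well's centre.
- **Left alone:** I did not touch the round lens, the uncut blank or the green and turquoise look-alikes. No picture confirmed at the end that they had not moved.

At hand-in the gripper was open and clear, about 158 mm above the work surface. My last network query only saw an old picture, so it is no check of the result.

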